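# Index the magnet drive and lock it with its pin

### The arm

A 6-joint arm with a two-finger parallel gripper is mounted at the origin on the work surface. World frame = base frame: x ahead of the robot, y to its left, z up, the work surface at z = 0. Lengths are in mm, angles in rad, forces in N, time in s.
With the tool pointing down it reaches from about 350 to 975 mm from the base axis. Payload 7.1 kg.
Tool frame: the origin (TCP) lies on the mounting face of the last link; the fingertips stand 182 mm ahead of it and the grasp point (between the pads) lies 163 mm ahead of it; z points along the fingers, y is the direction in which the jaws open and shut (so a half turn about z gives the same grasp; the last joint's range is limited). The gripper opens to 88 mm and grips with 3 to 60 N. Pads are 20 mm wide; open, the fingers measure 115 mm over their backs; the gripper's body (75 mm by 178 mm) begins 61 mm behind the grasp point.
Start: joints at [1.3, 0.423, 1.63, -0, 1.089, -0.019], TCP at [155.686, 605.284, 404.675] pointing down, gripper open.
Joint ranges: [-3, 3], [-0.9, 2.11], [0.09, 2.58], [-1.31, 4.45], [0.11, 2.69], [-2.54, 2.54]. Speed limits (rad/s): [2.39, 2.39, 3.01, 3.14, 3.14, 3.14].

### API

Orientations are given as a rotation vector (axis times angle).
In Python, from workcell import ctrl, optics, nets gives the robot as it stands.
- The arm moves only by the tool send_rows, never from a script. Its argument "rows" is a list of rows, each an object with "offset": the shift along the tool's x, y, z in m, a list of three; "twist": the turn, a rotation vector about the tool's x, y, z in degrees, a list of three. A call has exactly 5 rows; each row shifts and turns the pose as measured when the row begins, along the tool's axes as they then stand; what a row does not reach is not made up. A row lasts 1/12 s, in which the tool goes at most 41.7 mm and 7.16 degrees, less where a joint would pass 70% of its speed; a pose out of reach is approached as far as the arm can. A call is refused whole if a number of a shift passes 0.0417 or a number of a turn 7.16, either way. A call with a gripper value outside its range is refused whole. "gripper" is the finger opening in m, from 0 to 0.0878, set as the call begins (left out, the last holds). The fingers move at their own pace and stop on an object; the grip force is fixed at half the most. Time passes only in rows, so rows that do not move let the fingers close, or fill a call up. It gives the time, the measured TCP pose, the force and the opening at its end, in the units of the state.
- ctrl.get_obs(): the state, without advancing time (a new reading comes with each control period).
- optics.get_image(name): name is "side" or "top"; returns (picture, depth): 400x640x3 uint8, blue, green, red; 400x640 float32, mm along the optical axis (not along the pixel's ray), 0 where there is no reading.
- optics.camera_info(name): a dict with "K" (3x3 intrinsics, pixels), "pose" (4x4, takes a point from camera to world coordinates). Camera axes: x right, y down, z forward; pixel columns grow to the right and rows downward; lengths in mm; the calibration is good to about 2 mm. A picture is of the moment at which its call begins. camera_info takes no time and is no camera call.
- ctrl.close_job(): hands the job in, once; it reports no verdict.
Trained networks look in the newest picture that a camera, given by its name, has taken for a name from the list of things; names that differ only in an ending like _2 or _b are one class to them, and where a whole thing is asked for, a point or a joint stands for the part that bears it (a point fixed in the world has none). Each returns a list of dicts, best first, with "conf" (0 to 1); they miss things now and then, are a little off and sometimes report something else, mostly with a low value. They report only what shows in the picture. A call takes as long as a camera call. They do not tell look-alikes from the thing itself.
- nets.spot_in(camera, label): "extent" ([left, top, right, bottom] in pixels, round what is visible of it).
- nets.spot_point(camera, label): "position" ([column, row] in pixels: a listed point, or the origin of a listed thing).
The state is a dict: "t": time; "qpos": joint angles; "qvel": joint speeds; "joint_torque": joint torques, N m; "ee_pos": TCP position; "orientation": TCP orientation; "ft_force": force on the tool from outside, world axes, zero at the start; "moment": the same for the moment, N m; "width": finger opening in mm.
Only numpy, scipy, OpenCV 4.12 (cv2) and the standard library are available. Lean on these libraries where they do the work, as an engineer would, in place of code of your own. Each camera call takes 0.05 s, during which the arm holds its last target. There are 200 camera calls.

### The job

First push the spokes of the star handle round until the hole in its index disc lines up with the hole in the upright lock plate. Then fetch the lock pin: it is parked handle first, so pull it out of its sleeve by the nose, lay it on the V-notch rest and let go, then take it again by its handle and push it through both holes, without forcing it, until its handle is against the plate. Leave the other things on the bench alone.

Things in the scene. Friction and masses are not known exactly. Their poses are not given: they have to be found in the camera images.
- stand: Fixed index stand: dark steel upright lock plate 110 wide (its x), 25 thick (its y), 195 high, on a grey base 150 x 100 x 18 mm. Origin on the bench under the plate's middle, z up. The pin enters the plate's -y face moving towards +y; the star handle is on the +y side. Its level shaft runs along y, 125 mm up; its bearing cap (radius 18, 8 mm proud) is on the -y face. Place and yaw vary.
- plate_hole (a point): Centre of the 15 mm pin hole at the -y face of the lock plate, 170 mm above the bench, straight above the shaft. The hole goes through the 25 mm plate along the stand's y axis.
- star (a joint): Angle of star handle and index disc about the stand's y axis, rad. 0 = holes in line; starts between -2.8 and -1.4, grows when the top spoke is pushed to the stand's +x. Stops at -3.2 and 0.9. Stays where left (light friction, about 1 N at a spoke end); the pin's tapered nose draws a slightly misaligned disc into line.
- star_hub (a point): Point on the shaft in the plane of the spokes, 92 mm on the stand's +y side, 125 mm up. Six round steel spokes, 10 mm thick with 20 mm black ball ends centred 95 mm from the shaft, stand 60 degrees apart in this plane; at joint 0 one of them leans 12 degrees (0.209 rad) from straight up towards the stand's +x.
- disc_hole (a point): Centre of the 15 mm hole in the index disc, at the disc's face next to the lock plate, 45 mm from the shaft; it turns with the star handle. The disc (steel, eight-sided, about 124 mm across, 15 mm thick) is 4 mm behind the lock plate. In line, it lies 29 mm along the stand's +y from plate_hole.
- pin: Lock pin, 0.11 kg: steel shank 12 mm thick, 80 long, its last 10 mm (nose) tapering to 6; plain grey hollow plastic round handle 26 mm thick, 55 long, two dark bands. Origin on the axis at the shoulder (handle meets shank); y points to the nose, handle at y 0 to -55. Balances about 24 mm noseward of the origin. Starts level in the sleeve, 54 mm up, last 40 mm of shank showing.
- pin_tip (a point): The nose end of the pin, 80 mm from the shoulder on its axis.
- pin_mid (a point): Point on the shank's axis 24 mm from the shoulder; the pin balances here; it belongs over the middle of the rest.
- sleeve: Fixed parking sleeve: grey square tube, 36 x 36 mm outside, 28 x 28 mm inside, 103 mm long, closed behind, top 73 mm above the bench. Origin on the bench, its y axis points out of the mouth. The pin must be drawn straight out by about 95 mm before its handle is free. It and the rest may change places.
- sleeve_mouth (a point): Centre of the sleeve's open mouth, 55 mm above the bench.
- rest: Fixed pin rest: two steel V-notch posts, each 8 mm thick, 28 mm apart (at y -14 and +14 mm), notches 36 mm wide at the top, on a dark base 50 x 50 mm. Origin on the bench in the middle, y along the trough. The shank lies in both notches, with the handle overhanging one side and the nose the other; tops of the notches about 72 mm above the bench.
- rest_seat (a point): Where the axis of the 12 mm shank lies when it sits in the notches, midway between the posts, 60 mm above the bench.
- wrench: Bystander: a steel wrench lying on the bench; leave alone.
- flange: Bystander: a steel stub flange, 70 mm across, 43 mm high; leave alone.
- jar: Bystander: a white jar with a grey cap, 54 mm across, 75 mm high; leave alone.
Not all that is in view belongs to the job. Several things have the shape of the stand; the one meant has the colours described above.

How it is judged (in metres and radians):
On the way, in this order (a step that is already met when the one before it is completed fails the run):
1. the disc hole is turned into line with the plate hole (star handle within 0.08 rad) and stands still, the pin still parked or at least not in the plate (value of joint star between -0.08 and 0.08 rad and velocity of joint star between -0.1 and 0.1 rad/s and distance between pin_tip and plate_hole above 0.03 m), for 0.2 s.
2. the pin lies on the rest (middle of its shank within 20 mm of the seat, along the trough within 0.15 rad), let go (distance between pin_mid and rest_seat below 0.02 m and angle between the y axis of pin and the y axis of rest, either way round below 0.15 rad and contact force between the fingers and pin below 0.1 N and linear speed of pin below 0.02 m/s), for 0.2 s.
At the end, for the whole second after the job is handed in: The pin is through the lock plate and the index disc: its shoulder within 3 mm of the plate's face and 5 mm of the hole's centre, its nose at least 75 mm past the face, in line with the hole within 0.1 rad, the star handle within 0.08 rad of the aligned angle, the pin let go and at rest (y of pin in the frame of plate_hole between -0.003 and 0.002 m and distance between pin and plate_hole below 0.005 m and y of pin_tip in the frame of plate_hole above 0.075 m and angle between the y axis of pin and the y axis of stand, either way round below 0.1 rad and value of joint star between -0.08 and 0.08 rad and linear speed of pin below 0.01 m/s); the robot touches nothing.
It fails at once if the pin is forced: pressed on the stand, disc or star handle with more than 60 N (contact force between pin and stand above 60 N).
It fails at once if the wrench is moved more than 30 mm (distance of wrench from where it was at the start of the episode above 0.03 m).
It fails at once if the flange is moved more than 30 mm (distance of flange from where it was at the start of the episode above 0.03 m).
It fails at once if the jar is moved more than 30 mm (distance of jar from where it was at the start of the episode above 0.03 m).
It also fails if it takes over 72 s, if anything falls off the work surface, if the arm or the gripper's body presses on something with over 40 N, if the wrist force passes 120 N, or if a joint passes its speed limit or range.

## Working session

There is one attempt and no reset: what is moved stays moved. The work goes in short steps, Python scripts to look and compute and a tool call to move; the robot and the scene stay as the last step left them, time stands still between calls to the robot, and variables do not carry over. Pictures are saved under pics/ and viewed, about 8 in all and at most 12, crops included, and the job is handed in when it is done.

Besides the shell and the picture viewer there is one more tool, called after "Call:" as name(argument=value, ...) on one line, values as JSON. send_rows: Moves the arm, as the interface text tells. Its arguments: {"type":"object","properties":{"rows":{"type":"array"},"gripper":{"type":"number"}},"required":["rows"]}

```bash
ls; mkdir -p pics; cat > h.py <<'E'
import numpy as np, cv2
from scipy.spatial.transform import Rotation as R
from workcell import ctrl, optics, nets
def px(cam,D,u,v,d=None):
    i=optics.camera_info(cam);K=np.array(i["K"]);P=np.array(i["pose"])
    if d is None:
        w=D[int(v)-2:int(v)+3,int(u)-2:int(u)+3];w=w[w>0];d=np.median(w) if len(w) else 0
    c=np.linalg.inv(K)@[u,v,1]*d
    return P[:3,:3]@c+P[:3,3]
def proj(cam,p):
    i=optics.camera_info(cam);K=np.array(i["K"]);P=np.array(i["pose"])
    c=P[:3,:3].T@(np.asarray(p)-P[:3,3]);q=K@c
    return q[:2]/q[2]
def ray_z(cam,u,v,z):
    i=optics.camera_info(cam);K=np.array(i["K"]);P=np.array(i["pose"])
    r=P[:3,:3]@np.linalg.inv(K)@[u,v,1]
    return P[:3,3]+r*(z-P[2,3])/r[2]
E
python3 - <<'E'
from h import *
o=ctrl.get_obs();print(o)
for c in("side","top"):
    im,D=optics.get_image(c);cv2.imwrite(f"pics/{c}0.png",im);np.save(f"{c}D.npy",D)
    i=optics.camera_info(c);print(c,np.round(i["K"],1).tolist(),np.round(i["pose"],3).tolist())
    for l in["stand","plate_hole","star_hub","disc_hole","pin","pin_tip","sleeve","sleeve_mouth","rest","rest_seat","wrench","flange","jar"]:
        for r in nets.spot_point(c,l)[:3]:
            u,v=r["position"];print(l,round(r["conf"],2),np.round([u,v]),np.round(px(c,D,u,v)))
E
```

```text
pics
{'t': 0.0, 'qpos': array([ 1.30001377e+00,  4.23841369e-01,  1.63067335e+00,  2.62684364e-06,
        1.08861735e+00, -1.90015275e-02]), 'qvel': array([ 4.35745172e-04,  1.92991123e-03, -1.32848245e-03, -7.39891545e-05,
       -1.07653821e-03,  1.64476355e-03]), 'joint_torque': array([-8.39270251e-04, -5.44647574e+01, -2.73651302e+01,  6.44085836e-02,
        2.28435552e-02, -1.20689147e-04]), 'ee_pos': array([155.60796741, 605.0352755 , 403.90770361]), 'orientation': array([-3.94426470e-01, -3.11650693e+00,  2.39205898e-03]), 'ft_force': array([0.41948328, 0.12602782, 0.35900754]), 'moment': array([-0.00231435, -0.02837797, -0.0435827 ]), 'width': 87.92033281691312}
side [[382.9, 0.0, 322.4], [0.0, 382.9, 199.1], [0.0, 0.0, 1.0]] [[0.673, -0.579, 0.459, 74.26], [-0.739, -0.537, 0.407, -343.597], [0.011, -0.613, -0.79, 885.113], [0.0, 0.0, 0.0, 1.0]]
stand 0.86 [358. 153.] [775. 134.  36.]
stand 0.81 [212. 253.] [253. 193.  18.]
stand 0.77 [308. 209.] [517. 101.  31.]
plate_hole 0.91 [313. 170.] [538. 101. 177.]
plate_hole 0.74 [367. 115.] [804. 138. 166.]
plate_hole 0.63 [196. 
[... 1185 characters left out ...]
. 239. 151.]
star_hub 0.71 [204. 323.] [249. 290. 150.]
star_hub 0.64 [248. 186.] [534. 204. 152.]
disc_hole 0.93 [230. 325.] [254. 228. 187.]
disc_hole 0.82 [286. 205.] [490. 118. 195.]
disc_hole 0.58 [266.  58.] [797. 163. 188.]
pin 0.35 [458. 223.] [ 455. -288.    9.]
pin_tip 0.65 [402. 171.] [ 586. -154.    2.]
pin_tip 0.4 [285. 202.] [496. 119. 195.]
sleeve 0.89 [436. 167.] [ 584. -219.   73.]
sleeve 0.52 [374. 104.] [747. -80.  44.]
sleeve_mouth 0.82 [418. 163.] [ 601. -186.   39.]
rest 0.58 [451. 230.] [ 438. -255.   58.]
rest_seat 0.83 [458. 226.] [ 449. -288.    9.]
wrench 0.87 [315. 232.] [433.  66.   3.]
flange 0.85 [376. 105.] [744. -87.  44.]
jar 0.7 [183. 252.] [389. 369.  67.]
```

View pics/side0.png

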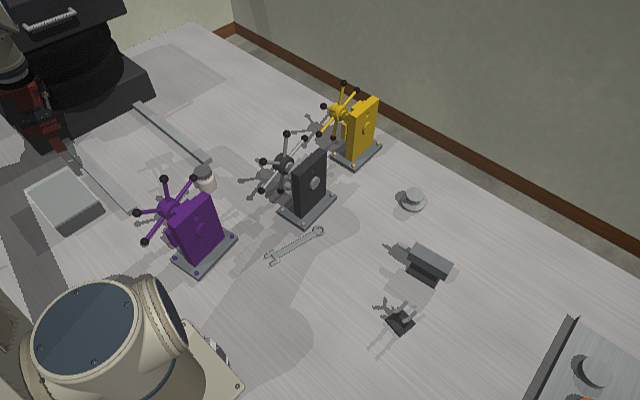

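View pics/top0.png

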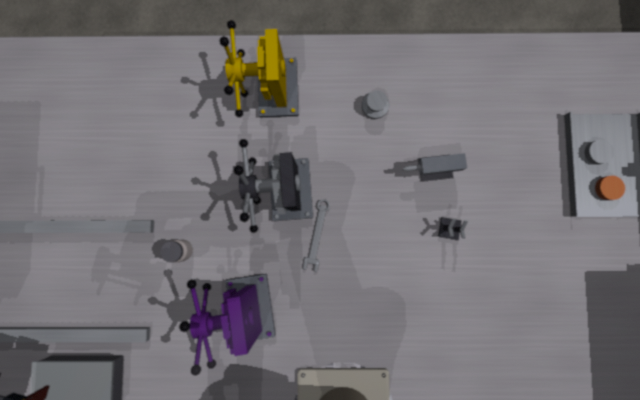

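The stand meant is the dark/grey one: top (290,185), side (308,195). The look-alikes are yellow, at top (272,70), and purple, at top (240,320). The sleeve with the pin is at top (437,165), its nose pointing left at (402,170). The rest is at top (450,228).

```bash
cat >> h.py <<'E'
def cloud(cam,D):
    i=optics.camera_info(cam);K=np.array(i["K"]);P=np.array(i["pose"])
    v,u=np.nonzero(D>0);d=D[v,u]
    c=(np.linalg.inv(K)@np.stack([u,v,np.ones(len(u))]))*d
    return (P[:3,:3]@c).T+P[:3,3],u,v
def box(p,x0,x1,y0,y1,z0,z1):
    return p[(p[:,0]>x0)&(p[:,0]<x1)&(p[:,1]>y0)&(p[:,1]<y1)&(p[:,2]>z0)&(p[:,2]<z1)]
def rect(p):
    return cv2.minAreaRect(p[:,:2].astype(np.float32))
E
python3 - <<'E'
from h import *
for c in("top","side"):
    D=np.load(c+"D.npy");p,u,v=cloud(c,D)
    print(c,"bench",np.median(box(p,400,500,-150,-50,-20,20)[:,2]))
    for n,b in dict(plate=(440,620,60,150,185,205),base=(430,630,40,180,10,26),sleeve=(530,640,-300,-175,66,80),pinshank=(530,640,-182,-120,48,64),sl2=(530,640,-300,-120,45,80),rest=(380,520,-330,-200,55,80),restbase=(380,520,-330,-200,4,20)).items():
        q=box(p,*b)
        if len(q)>5: print(n,len(q),np.round(q.mean(0)),rect(q),np.round(q[:,2].min()),np.round(q[:,2].max()))
    q=box(p,425,650,150,250,30,240)
    if 1:
        print(np.round(q.mean(0)))
a=cv2.imread("pics/top0.png")[130:260,210:480];b=cv2.imread("pics/side0.png")[110:350,240:480]
a=cv2.resize(a,None,fx=2.9,fy=2.9,interpolation=2);cv2.imwrite("pics/a.png",a)
cv2.imwrite("pics/b.png",cv2.resize(b,None,fx=2.5,fy=2.5,interpolation=2))
E
```

```text
top bench 0.6906274200418352
plate 796 [540. 118. 195.] ((540.7227783203125, 124.7159652709961), (110.42713165283203, 44.11592483520508), 4.3960418701171875) 185.0 199.0
base 1059 [526. 108.  18.] ((523.6941528320312, 110.44966125488281), (185.94671630859375, 127.009765625), 5.245187759399414) 10.0 26.0
sleeve 704 [ 594. -238.   74.] ((594.2242431640625, -238.61587524414062), (36.52940368652344, 104.24641418457031), 6.401688098907471) 66.0 78.0
pinshank 74 [ 586. -165.   56.] ((586.1983032226562, -164.8388214111328), (11.86254596710205, 35.668190002441406), 7.153204917907715) 49.0 64.0
sl2 853 [ 592. -230.   71.] ((591.9192504882812, -218.78591918945312), (36.688758850097656, 144.1730499267578), 6.401688098907471) 45.0 78.0
rest 128 [ 442. -268.   64.] ((442.935546875, -268.0728454589844), (36.72919845581055, 42.36559295654297), 80.37322998046875) 55.0 72.0
restbase 357 [ 444. -266.    8.] ((450.2100830078125, -266.1375427246094), (123.98145294189453, 135.6685791015625), 89.79010009765625) 4.0 20.0
[533. 199. 142.]
side bench -0.6181732373765954
plate 451 [536. 115. 193.] ((538.85363
[... 264 characters left out ...]
 ((592.1131591796875, -238.09747314453125), (38.77179718017578, 102.79837799072266), 6.088179111480713) 66.0 76.0
pinshank 62 [ 583. -166.   55.] ((583.881103515625, -164.56500244140625), (14.224929809570312, 34.200443267822266), 2.328001022338867) 48.0 59.0
sl2 893 [ 587. -234.   67.] ((589.9227294921875, -218.28396606445312), (38.89791488647461, 142.64288330078125), 6.124786853790283) 45.0 76.0
rest 118 [ 443. -269.   63.] ((440.8739318847656, -267.83209228515625), (36.06076431274414, 43.01116180419922), 78.81920623779297) 55.0 70.0
restbase 363 [ 436. -268.    8.] ((452.5306701660156, -262.48211669921875), (72.3993911743164, 162.60218811035156), 70.9447021484375) 4.0 20.0
[522. 201. 140.]
```

View pics/b.png

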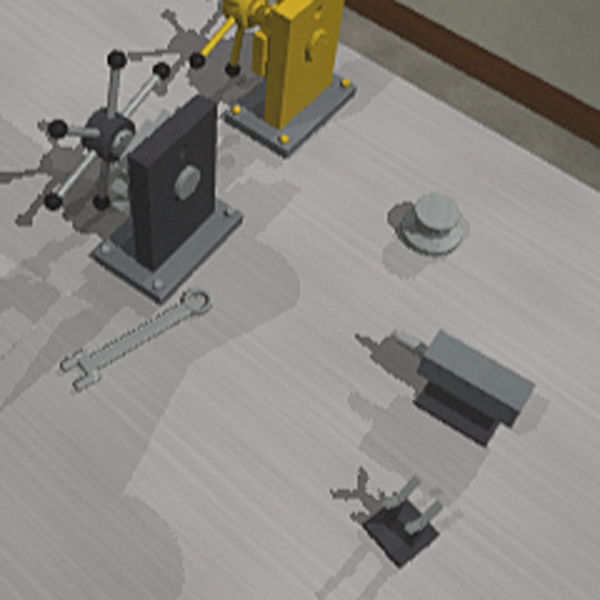

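View pics/a.png

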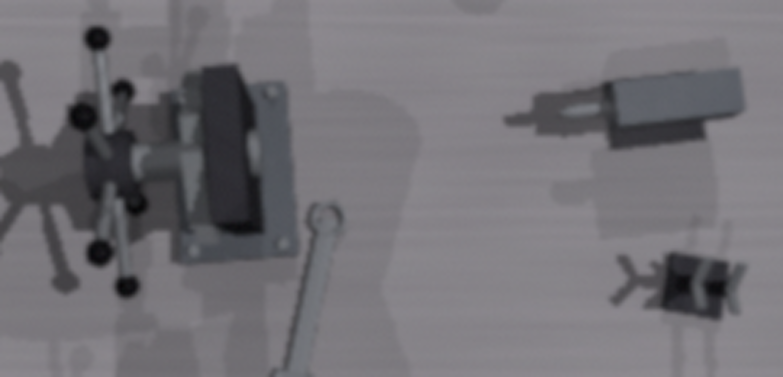

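The close crop confirms the dark stand; the bearing cap faces the sleeve and rest. The pin nose sticks out of the sleeve mouth to the left (crop a, about (585,110)), and the rest is at (695,285).

```bash
python3 - <<'E'
from h import *
for c in("top","side"):
    D=np.load(c+"D.npy");p,u,v=cloud(c,D)
    zz=195+(1.3 if c=="top" else -1.3)
    q=box(p,440,620,60,150,zz-3,zz+4);print(c,"plate",rect(q))
    # stand frame
    r=rect(q);yaw=np.radians(r[2] if r[2]<45 else r[2]-90);ex=np.array([np.cos(yaw),np.sin(yaw)]);ey=np.array([-ex[1],ex[0]])
    o=np.array(r[0]); d=p[:,:2]-o; s=np.stack([d@ex,d@ey,p[:,2]-125-(1.3 if c=="top" else -1.3)],1)
    m=(abs(s[:,1]-92)<14)&(np.hypot(s[:,0],s[:,2])<112)&(np.hypot(s[:,0],s[:,2])>30)
    a=np.degrees(np.arctan2(s[m,0],s[m,2]));rr=np.hypot(s[m,0],s[m,2])
    for lo in range(-180,180,10):
        k=(a>=lo)&(a<lo+10)
        if k.sum()>4:print(lo,k.sum(),round(np.mean(a[k]),1),round(rr[k].max()),round(s[m][k][:,1].mean()))
    ph=np.angle(np.mean(np.exp(6j*np.radians(a[rr>35]))))/6;print("phase deg",np.degrees(ph))
    pts=box(p,570,620,-182,-125,46,66);print("shank",np.round(pts.mean(0),1))
    for l in("disc_hole","plate_hole"):
      for r_ in nets.spot_point(c,l): pass
    for qd in range(-160,-79,20):
        t=np.radians(qd);w=o+ex*45*np.sin(t)+ey*16.5
        print(qd,np.round(proj(c,[*w,125+45*np.cos(t)])))
E
```

```text
top plate ((540.8663330078125, 123.85990905761719), (110.22642517089844, 42.26124572753906), 4.492161273956299)
-170 36 -163.3 100 84
-110 145 -103.2 103 83
-100 10 -99.3 52 83
-50 137 -43.6 106 83
-40 7 -39.1 47 82
0 50 8.6 102 83
10 63 12.8 106 83
60 91 68.3 102 83
70 86 71.9 104 83
120 33 128.5 100 83
130 42 131.5 93 83
phase deg 13.40846007631221
shank [ 585.9 -165.1   56.3]
-160 [282. 193.]
-140 [282. 199.]
-120 [282. 203.]
-100 [281. 205.]
-80 [280. 204.]
side plate ((539.0372924804688, 124.24063110351562), (111.80506896972656, 44.25350570678711), 4.117671012878418)
-170 60 -163.2 99 82
-160 8 -158.8 50 82
-110 79 -102.9 104 82
-100 13 -97.3 94 82
-50 62 -44.4 106 81
0 48 8.1 105 82
10 44 12.0 106 82
60 63 67.7 102 83
70 33 71.9 100 82
phase deg 13.699238865758728
shank [ 582.5 -166.2   54.5]
-160 [299. 189.]
-140 [295. 190.]
-120 [293. 190.]
-100 [291. 187.]
-80 [291. 183.]
```

```bash
cat >> h.py <<'E'
def Ryaw(deg):  # tool y at this yaw, tool z down
    a=np.radians(deg);y=np.array([np.cos(a),np.sin(a),0]);z=np.array([0,0,-1.]);return np.stack([np.cross(y,z),y,z],1)
O=np.array([540.6,114.6]);YAW=4.3
def st(x,y,z,yaw=YAW,o=O):  # stand frame -> world
    a=np.radians(yaw);return np.array([o[0]+x*np.cos(a)-y*np.sin(a),o[1]+x*np.sin(a)+y*np.cos(a),z])
def plan(p,yaw,n=None,step=36):
    o=ctrl.get_obs();p0=np.array(o["ee_pos"]);R0=R.from_rotvec(o["orientation"]);R1=R.from_matrix(Ryaw(yaw))
    w=(R0.inv()*R1).as_rotvec()
    if n is None: n=int(max(np.ceil(np.linalg.norm(p-p0)/step),np.ceil(np.linalg.norm(np.degrees(w))/6.8),1));n=-(-n//5)*5
    print("t",round(o["t"],2),"at",np.round(p0,1),"n",n,"F",np.round(o["ft_force"],1),"w",round(o["width"],1),"tw/row",np.round(np.degrees(w)/n,2))
    for i in range(n):
        Ri=R0*R.from_rotvec(w*i/n);print(i,np.round(Ri.inv().apply((p-p0)/n)/1000,4).tolist())
E
python3 - <<'E'
from h import *
plan(np.array([400,240,440.]),4.3)
print(st(-108,92,359))
E
```

```text
t 1.6 at [155.7 605.3 404.7] n 15 F [ 0.3  0.4 -0.4] w 88.0 tw/row [0.   0.   4.75]
0 [-0.0218, -0.0195, -0.0024]
1 [-0.0234, -0.0177, -0.0024]
2 [-0.0248, -0.0157, -0.0024]
3 [-0.026, -0.0135, -0.0024]
4 [-0.027, -0.0113, -0.0024]
5 [-0.0279, -0.0091, -0.0024]
6 [-0.0285, -0.0067, -0.0024]
7 [-0.029, -0.0043, -0.0024]
8 [-0.0292, -0.0019, -0.0024]
9 [-0.0293, 0.0005, -0.0024]
10 [-0.0292, 0.0029, -0.0024]
11 [-0.0288, 0.0053, -0.0024]
12 [-0.0283, 0.0077, -0.0024]
13 [-0.0275, 0.01, -0.0024]
14 [-0.0266, 0.0123, -0.0024]
[426.00596271 198.24332979 359.        ]
```

Call:
send_rows(rows=[{"offset": [-0.022,-0.0195,-0.009],"twist": [0,0,4.75]},{"offset": [-0.0235,-0.0175,-0.009],"twist": [0,0,4.75]},{"offset": [-0.025,-0.0155,-0.009],"twist": [0,0,4.75]},{"offset": [-0.026,-0.0135,-0.009],"twist": [0,0,4.75]},{"offset": [-0.027,-0.0115,0],"twist": [0,0,4.75]}], gripper=0)

```text
t: 2.02
ee_pos: [236.9, 483.1, 440.7]
orientation: [-1.04, -2.964, -0.001]
ft_force: [1.7, -0.2, -0.2]
width: 57.8
```

Call:
send_rows(rows=[{"offset": [-0.028,-0.009,0],"twist": [0,0,4.75]},{"offset": [-0.0285,-0.0067,0],"twist": [0,0,4.75]},{"offset": [-0.029,-0.0043,0],"twist": [0,0,4.75]},{"offset": [-0.029,-0.002,0],"twist": [0,0,4.75]},{"offset": [-0.029,0.0005,0],"twist": [0,0,4.75]}])

```text
t: 2.43
ee_pos: [318.9, 354.1, 442.2]
orientation: [-1.655, -2.67, -0.007]
ft_force: [0.3, 0.4, 1.1]
width: 24.4
```

Call:
send_rows(rows=[{"offset": [-0.029,0.003,0],"twist": [0,0,4.75]},{"offset": [-0.029,0.005,0],"twist": [0,0,4.75]},{"offset": [-0.028,0.0075,0],"twist": [0,0,4.75]},{"offset": [-0.0275,0.01,0],"twist": [0,0,4.75]},{"offset": [-0.0265,0.012,0],"twist": [0,0,4.75]}])

```text
t: 2.85
ee_pos: [397.6, 222.9, 443.2]
orientation: [-2.192, -2.249, -0.012]
ft_force: [0.4, -0.1, 1.6]
width: 0.4
```

```bash
python3 - <<'E'
from h import *
plan(st(-108,92,357),4.3)
E
```

```text
t 2.85 at [397.6 222.9 443.2] n 5 F [ 0.4 -0.1  1.6] w 0.4 tw/row [ 0.06 -0.06 -0.56]
0 [-0.0052, 0.0055, 0.0172]
1 [-0.0052, 0.0054, 0.0172]
2 [-0.0052, 0.0054, 0.0172]
3 [-0.0053, 0.0054, 0.0172]
4 [-0.0053, 0.0053, 0.0172]
```

Call:
send_rows(rows=[{"offset": [-0.005,0.0055,0.017],"twist": [0,0,-0.5]},{"offset": [-0.005,0.0055,0.017],"twist": [0,0,-0.5]},{"offset": [-0.005,0.0055,0.017],"twist": [0,0,-0.5]},{"offset": [-0.005,0.0055,0.017],"twist": [0,0,-0.5]},{"offset": [-0.005,0.0055,0.017],"twist": [0,0,-0.5]}])

```text
t: 3.27
ee_pos: [431.3, 194.1, 360.5]
orientation: [2.152, 2.282, 0.03]
ft_force: [-0.1, 0.1, -0.2]
width: 0.7
```

Call:
send_rows(rows=[{"offset": [0,0.01,0],"twist": [0,0,0]},{"offset": [0,0.01,0],"twist": [0,0,0]},{"offset": [0,0.01,0],"twist": [0,0,0]},{"offset": [0,0.01,0],"twist": [0,0,0]},{"offset": [0,0.01,0],"twist": [0,0,0]}])

```text
t: 3.68
ee_pos: [459.8, 195.5, 357.6]
orientation: [-2.125, -2.239, 0.083]
ft_force: [-39.7, -0.1, 33.5]
width: 0.3
```

```bash
cat >> h.py <<'E'
def star(pic=None):
    out=[]
    for c,dz in(("top",1.3),("side",-1.3)):
        im,D=optics.get_image(c);p,u,v=cloud(c,D)
        if pic:cv2.imwrite(f"pics/{c}_{pic}.png",im)
        a=np.radians(YAW);d=p[:,:2]-O;x=d@[np.cos(a),np.sin(a)];y=d@[-np.sin(a),np.cos(a)];z=p[:,2]-125-dz
        r=np.hypot(x,z);m=(abs(y-92)<16)&(r<108)&(r>40)
        t=np.degrees(np.arctan2(x[m],z[m]));r=r[m]
        out+=[(c,lo,int(k.sum()),round(float(np.median(t[k])),1),int(r[k].max())) for lo in range(-180,180,15) for k in[(t>=lo)&(t<lo+15)] if k.sum()>15]
    print(*out,sep="\n")
E
python3 - <<'E'
from h import *
a=np.radians(YAW);o=ctrl.get_obs();d=o["ee_pos"][:2]-O
print("finger in stand",d@[np.cos(a),np.sin(a)],d@[-np.sin(a),np.cos(a)],o["ee_pos"][2]-182-125,o["ft_force"])
star("s1")
E
```

```text
finger in stand -74.502817784895 86.76937922560066 50.577379972643996 [-39.69169613  -0.13462445  33.53237508]
('top', -165, 21, -163.6, 97)
('top', 60, 171, 70.0, 104)
('top', 120, 76, 129.6, 98)
('side', -180, 20, -166.8, 97)
('side', -165, 56, -162.1, 99)
('side', -120, 20, -106.9, 105)
('side', -105, 88, -102.6, 103)
('side', -60, 27, -47.7, 104)
('side', -45, 21, -43.4, 96)
('side', 0, 61, 8.9, 96)
('side', 60, 97, 69.0, 102)
```

The push jammed: friction on the vertical finger face locks a spoke at this angle. I'll back off and follow the arc, rising with the ball.

Call:
send_rows(rows=[{"offset": [0,-0.006,0],"twist": [0,0,0]},{"offset": [0,-0.006,0],"twist": [0,0,0]},{"offset": [0,-0.006,0],"twist": [0,0,0]},{"offset": [0,-0.004,0.001],"twist": [0,0,0]},{"offset": [0,0,0],"twist": [0,0,0]}])

```text
t: 4.2
ee_pos: [437.2, 196.5, 363.0]
orientation: [-2.123, -2.24, 0.079]
ft_force: [-0.4, -0.5, 0.0]
width: 0.7
```

```bash
python3 - <<'E'
from h import *
a=np.radians(YAW);o=ctrl.get_obs();d=o["ee_pos"][:2]-O
print("finger in stand",d@[np.cos(a),np.sin(a)],d@[-np.sin(a),np.cos(a)],o["ee_pos"][2]-182-125,o["ft_force"])
print(np.round(R.from_rotvec(o["orientation"]).as_matrix(),3))
plan(st(-96,92,354),YAW,5)
E
```

```text
finger in stand -96.99393331917655 89.37463398875333 56.02179020391753 [-0.36194378 -0.48520248  0.02138845]
[[-0.053  0.996 -0.074]
 [ 0.999  0.053  0.   ]
 [ 0.004 -0.074 -0.997]]
t 4.2 at [437.2 196.5 363. ] n 5 F [-0.4 -0.5  0. ] w 0.7 tw/row [-0.85 -0.06 -0.25]
0 [0.0005, 0.0003, 0.0018]
1 [0.0005, 0.0003, 0.0018]
2 [0.0005, 0.0003, 0.0018]
3 [0.0005, 0.0002, 0.0018]
4 [0.0005, 0.0002, 0.0018]
```

View pics/side_s1.png

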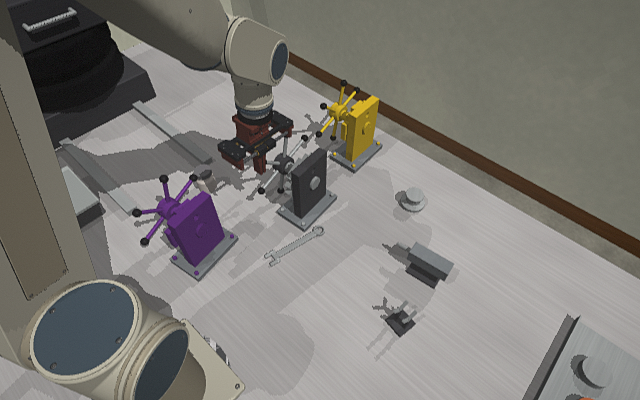

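Call:
send_rows(rows=[{"offset": [0.0005,-0.0015,0.0018],"twist": [-0.85,0,-0.25]},{"offset": [0.0005,-0.0015,0.0018],"twist": [-0.85,0,-0.25]},{"offset": [0.0005,-0.0015,0.0018],"twist": [-0.85,0,-0.25]},{"offset": [0.0005,-0.0015,0.0018],"twist": [-0.85,0,-0.25]},{"offset": [0.0005,-0.0015,0.0018],"twist": [-0.85,0,-0.25]}])

```text
t: 4.62
ee_pos: [430.8, 199.0, 354.4]
orientation: [2.133, 2.302, 0.02]
ft_force: [0.7, 0.2, 0.0]
width: 0.4
```

Call:
send_rows(rows=[{"offset": [0,0.005,0.001],"twist": [0,0,0]},{"offset": [0,0.004,0.001],"twist": [0,0,0]},{"offset": [0,0.004,-0.004],"twist": [0,0,0]},{"offset": [0,0.005,-0.005],"twist": [0,0,0]},{"offset": [0,0.005,-0.005],"twist": [0,0,0]}])

```text
t: 5.03
ee_pos: [453.4, 200.6, 365.4]
orientation: [2.134, 2.305, 0.011]
ft_force: [-3.0, 0.9, 0.5]
width: 0.8
```

```bash
cat >> h.py <<'E'
def fing():
    a=np.radians(YAW);o=ctrl.get_obs();Rm=R.from_rotvec(o["orientation"]).as_matrix();p=o["ee_pos"]+182*Rm[:,2];d=p[:2]-O
    print("tip in stand",np.round([d@[np.cos(a),np.sin(a)],d@[-np.sin(a),np.cos(a)],p[2]-125],1),"F",np.round(o["ft_force"],1),"z",np.round(Rm[:,2],3),"t",round(o["t"],2))
E
python3 - <<'E'
from h import *
fing();star();fing()
E
```

```text
tip in stand [-79.5  93.2  58.5] F [-3.   0.9  0.5] z [ 0.005  0.005 -1.   ] t 5.03
('top', -165, 64, -157.4, 98)
('top', 15, 77, 18.4, 105)
('top', 60, 26, 73.9, 99)
('top', 75, 140, 77.1, 104)
('top', 120, 16, 134.4, 98)
('top', 135, 63, 137.0, 98)
('side', -165, 79, -154.9, 101)
('side', -105, 116, -94.8, 105)
('side', -60, 21, -48.8, 107)
('side', -45, 59, -37.8, 107)
('side', 15, 100, 17.9, 105)
('side', 75, 86, 78.2, 101)
tip in stand [-77.8  93.4  59.3] F [-0.3  0.3  0.2] z [ 0.009  0.006 -1.   ] t 5.13
```

Call:
send_rows(rows=[{"offset": [0,0.0075,-0.004],"twist": [0,0,0]},{"offset": [0,0.0075,-0.004],"twist": [0,0,0]},{"offset": [0,0.0075,-0.004],"twist": [0,0,0]},{"offset": [0,0.0075,-0.003],"twist": [0,0,0]},{"offset": [0,0.0075,-0.002],"twist": [0,0,0]}])

```text
t: 5.55
ee_pos: [493.0, 203.3, 385.3]
orientation: [2.133, 2.304, 0.013]
ft_force: [-1.1, -0.1, 1.7]
width: 0.3
```

Call:
send_rows(rows=[{"offset": [0,0.0075,0],"twist": [0,0,0]},{"offset": [0,0.0075,0],"twist": [0,0,0]},{"offset": [0,0.0075,0],"twist": [0,0,0]},{"offset": [0,0.0075,0],"twist": [0,0,0]},{"offset": [0,0.003,0],"twist": [0,0,0]}])

```text
t: 5.97
ee_pos: [531.4, 206.1, 385.9]
orientation: [2.133, 2.302, 0.017]
ft_force: [-1.3, 1.0, 1.9]
width: 0.6
```

```bash
python3 - <<'E'
from h import *
fing();star()
plan(st(-10,92,440),YAW,5)
E
```

```text
tip in stand [-0.4 92.8 79. ] F [-1.3  1.   1.9] z [ 0.01   0.006 -1.   ] t 5.97
('top', -180, 24, -166.8, 97)
('top', 60, 45, 68.6, 104)
('top', 120, 94, 127.2, 99)
('side', -180, 38, -166.7, 97)
('side', -165, 37, -163.5, 99)
('side', -120, 49, -106.6, 105)
('side', -105, 60, -103.0, 104)
('side', -60, 73, -48.1, 107)
('side', -45, 17, -44.1, 104)
('side', -15, 67, -6.0, 107)
('side', 0, 70, 7.2, 106)
('side', 60, 100, 67.4, 103)
t 6.07 at [531.  206.  385.9] n 5 F [-0.1 -0.3 -0.5] w 0.3 tw/row [ 0.12 -0.06  0.01]
0 [0.0001, -0.0013, -0.0108]
1 [0.0001, -0.0014, -0.0108]
2 [0.0001, -0.0014, -0.0108]
3 [0.0, -0.0014, -0.0108]
4 [0.0, -0.0014, -0.0108]
```

Call:
send_rows(rows=[{"offset": [0,-0.015,-0.008],"twist": [0,0,0]},{"offset": [0,-0.025,-0.006],"twist": [0,0,0]},{"offset": [0,-0.03,-0.002],"twist": [0,0,0]},{"offset": [0,-0.02,0],"twist": [0,0,0]},{"offset": [0,-0.004,0],"twist": [0,0,0]}])

```text
t: 6.48
ee_pos: [434.7, 198.1, 399.6]
orientation: [2.134, 2.301, 0.016]
ft_force: [-0.8, -0.5, -0.1]
width: 0.5
```

```bash
python3 - <<'E'
from h import *
fing()
plan(st(-106,92,354),YAW,5)
E
```

```text
tip in stand [-97.5  91.9  92.6] F [-0.8 -0.5 -0.1] z [ 0.01   0.005 -1.   ] t 6.48
t 6.48 at [434.7 198.1 399.6] n 5 F [-0.8 -0.5 -0.1] w 0.5 tw/row [ 0.11 -0.05  0.  ]
0 [0.0001, -0.0014, 0.0091]
1 [0.0001, -0.0014, 0.0091]
2 [0.0001, -0.0014, 0.0091]
3 [0.0002, -0.0014, 0.0091]
4 [0.0002, -0.0014, 0.0091]
```

Call:
send_rows(rows=[{"offset": [0,-0.0025,0.009],"twist": [0,0,0]},{"offset": [0,-0.002,0.009],"twist": [0,0,0]},{"offset": [0,-0.0015,0.009],"twist": [0,0,0]},{"offset": [0,-0.001,0.009],"twist": [0,0,0]},{"offset": [0,-0.001,0.009],"twist": [0,0,0]}])

```text
t: 6.9
ee_pos: [428.7, 198.3, 352.1]
orientation: [2.131, 2.299, 0.025]
ft_force: [-0.3, 0.3, 0.2]
width: 0.5
```

Call:
send_rows(rows=[{"offset": [0,0.006,0],"twist": [0,0,0]},{"offset": [0,0.005,0],"twist": [0,0,0]},{"offset": [0,0.005,-0.004],"twist": [0,0,0]},{"offset": [0,0.005,-0.005],"twist": [0,0,0]},{"offset": [0,0.005,-0.005],"twist": [0,0,0]}])

```text
t: 7.32
ee_pos: [454.7, 199.9, 361.5]
orientation: [-2.135, -2.301, -0.001]
ft_force: [-2.8, 0.6, 1.3]
width: -0.0
```

Call:
send_rows(rows=[{"offset": [0,0.0075,-0.004],"twist": [0,0,0]},{"offset": [0,0.0075,-0.004],"twist": [0,0,0]},{"offset": [0,0.0075,-0.004],"twist": [0,0,0]},{"offset": [0,0.0075,-0.003],"twist": [0,0,0]},{"offset": [0,0.0075,-0.002],"twist": [0,0,0]}])

```text
t: 7.73
ee_pos: [495.6, 203.0, 382.4]
orientation: [-2.135, -2.299, 0.0]
ft_force: [-2.4, 0.0, 1.3]
width: 0.6
```

```bash
python3 - <<'E'
from h import *
fing();star()
E
```

```text
tip in stand [-38.8  92.1  75.4] F [-2.4  0.   1.3] z [-0.003  0.003 -1.   ] t 7.73
('top', -135, 58, -129.8, 100)
('top', 90, 66, 103.4, 103)
('top', 105, 53, 106.7, 101)
('side', -135, 101, -127.3, 103)
('side', -75, 98, -67.7, 107)
('side', -30, 78, -25.0, 107)
('side', -15, 42, -11.4, 106)
('side', 30, 53, 43.5, 102)
('side', 45, 55, 46.8, 104)
('side', 90, 27, 104.1, 97)
('side', 105, 28, 107.2, 93)
```

Call:
send_rows(rows=[{"offset": [0,0.008,0],"twist": [0,0,0]},{"offset": [0,0.008,0],"twist": [0,0,0]},{"offset": [0,0.008,0],"twist": [0,0,0]},{"offset": [0,0.006,0],"twist": [0,0,0]},{"offset": [0,0.003,0],"twist": [0,0,0]}])

```text
t: 8.25
ee_pos: [531.9, 205.5, 381.3]
orientation: [-2.135, -2.298, -0.0]
ft_force: [-1.1, 0.8, 0.1]
width: 0.6
```

```bash
python3 - <<'E'
from h import *
fing();star()
fing()
E
```

```text
tip in stand [-2.4 91.9 74.3] F [-1.1  0.8  0.1] z [-0.003  0.003 -1.   ] t 8.25
('top', -180, 23, -167.9, 98)
('top', 60, 22, 68.8, 102)
('top', 120, 80, 126.4, 102)
('side', -180, 46, -167.1, 100)
('side', -165, 25, -163.9, 98)
('side', -120, 70, -107.1, 104)
('side', -105, 40, -103.4, 102)
('side', -60, 81, -48.4, 106)
('side', -15, 83, -7.0, 107)
('side', 0, 55, 6.1, 105)
('side', 60, 97, 66.4, 101)
tip in stand [-2.6 91.9 74.2] F [-0.3  0.1  0.1] z [-0.003  0.003 -1.   ] t 8.35
```

Call:
send_rows(rows=[{"offset": [0,-0.012,0],"twist": [0,0,0]},{"offset": [0,-0.005,-0.01],"twist": [0,0,0]},{"offset": [0,0,-0.025],"twist": [0,0,0]},{"offset": [0,0,-0.025],"twist": [0,0,0]},{"offset": [0,0,-0.012],"twist": [0,0,0]}])

```text
t: 8.77
ee_pos: [509.8, 203.2, 452.7]
orientation: [-2.132, -2.296, 0.015]
ft_force: [0.6, 0.3, 0.1]
width: 0.8
```

```bash
cat >> h.py <<'E'
from scipy.optimize import least_squares
def fitstar():
    for c in("top","side"):
        im,D=optics.get_image(c);p,u,v=cloud(c,D)
        a=np.radians(YAW);d=p[:,:2]-O;s=np.stack([d@[np.cos(a),np.sin(a)],d@[-np.sin(a),np.cos(a)],p[:,2]-125],1)
        r=np.hypot(s[:,0],s[:,2]);s=s[(abs(s[:,1]-92)<16)&(r<112)&(r>35)]
        def f(P):
            x,y,z,q=P;w=s-[x,y,z];res=np.full(len(s),99.)
            for k in range(6):
                t=q+k*np.pi/3;e=np.array([np.sin(t),0,np.cos(t)])
                h=np.clip(w@e,25,95);d1=np.linalg.norm(w-h[:,None]*e,axis=1)-5
                d2=np.linalg.norm(w-95*e,axis=1)-10
                dd=np.minimum(d1,d2);res=np.where(abs(dd)<abs(res),dd,res)
            return res
        b=min((least_squares(f,[0,92,0,q0],loss="soft_l1",f_scale=2) for q0 in np.radians([-20,0,20])),key=lambda b:b.cost)
        print(c,"hub off xyz",np.round(b.x[:3],1),"phase deg (12 = aligned)",round(float(np.degrees(b.x[3])),2),"n",len(s),"med|res|",round(float(np.median(abs(f(b.x)))),2))
E
python3 - <<'E'
from h import *
fing()
plan(np.array([584,-155,440]),6.4)
fitstar()
E
```

```text
tip in stand [-26.4  90.7 145.7] F [0.6 0.3 0.1] z [-0.013 -0.001 -1.   ] t 8.77
t 8.77 at [509.8 203.2 452.7] n 15 F [0.6 0.3 0.1] w 0.8 tw/row [-0.05 -0.   -0.14]
0 [-0.0242, 0.0032, 0.0008]
1 [-0.0242, 0.0031, 0.0008]
2 [-0.0242, 0.0031, 0.0008]
3 [-0.0242, 0.003, 0.0008]
4 [-0.0242, 0.0029, 0.0008]
5 [-0.0242, 0.0029, 0.0008]
6 [-0.0242, 0.0028, 0.0008]
7 [-0.0242, 0.0027, 0.0008]
8 [-0.0242, 0.0027, 0.0008]
9 [-0.0242, 0.0026, 0.0008]
10 [-0.0243, 0.0026, 0.0008]
11 [-0.0243, 0.0025, 0.0008]
12 [-0.0243, 0.0024, 0.0008]
13 [-0.0243, 0.0024, 0.0008]
14 [-0.0243, 0.0023, 0.0008]
top hub off xyz [ 0.6 92.6  5.4] phase deg (12 = aligned) 13.2 n 556 med|res| 1.2
side hub off xyz [-0.5 93.2 -0.5] phase deg (12 = aligned) 10.32 n 504 med|res| 0.73
```

Call:
send_rows(rows=[{"offset": [-0.024,0.003,0],"twist": [0,0,-0.14]},{"offset": [-0.024,0.003,0],"twist": [0,0,-0.14]},{"offset": [-0.024,0.003,0],"twist": [0,0,-0.14]},{"offset": [-0.024,0.003,0],"twist": [0,0,-0.14]},{"offset": [-0.024,0.003,0],"twist": [0,0,-0.14]}], gripper=0.05)

```text
t: 9.28
ee_pos: [530.7, 84.7, 450.9]
orientation: [-2.107, -2.318, 0.011]
ft_force: [0.0, -1.2, 0.7]
width: 30.4
```

Call:
send_rows(rows=[{"offset": [-0.024,0.003,0],"twist": [0,0,-0.14]},{"offset": [-0.024,0.003,0],"twist": [0,0,-0.14]},{"offset": [-0.024,0.003,0],"twist": [0,0,-0.14]},{"offset": [-0.024,0.003,0],"twist": [0,0,-0.14]},{"offset": [-0.024,0.003,0],"twist": [0,0,-0.14]}])

```text
t: 9.7
ee_pos: [554.0, -38.3, 446.1]
orientation: [-2.087, -2.329, 0.017]
ft_force: [-0.4, 0.3, 0.4]
width: 49.9
```

Call:
send_rows(rows=[{"offset": [-0.024,0.0025,0.01],"twist": [0,0,-0.14]},{"offset": [-0.024,0.0025,0.01],"twist": [0,0,-0.14]},{"offset": [-0.024,0.0025,0.01],"twist": [0,0,-0.14]},{"offset": [-0.02,0.0025,0.01],"twist": [0,0,-0.14]},{"offset": [-0.012,0.0025,0.01],"twist": [0,0,-0.14]}])

```text
t: 10.12
ee_pos: [574.9, -146.0, 392.1]
orientation: [-2.073, -2.341, 0.018]
ft_force: [0.2, 0.2, 0.3]
width: 50.2
```

```bash
python3 - <<'E'
from h import *
fitstar()
for c in("top","side"):
    D=np.load(c+"D.npy");p,u,v=cloud(c,D)
    for b in((560,630,-300,-180,68,80),):
        print(c,"sleeve",rect(box(p,*b)))
    q=box(p,560,620,-183,-120,46,66);r=cv2.fitLine(q[:,:2].astype(np.float32),cv2.DIST_HUBER,0,.01,.01).ravel();print("shank line",r,"ymax",q[:,1].max(),"ztop",np.percentile(q[:,2],90))
    q=box(p,400,490,-310,-225,50,80);print("rest",rect(q),np.round(q[:,:2].mean(0),1))
    q=box(p,400,490,-310,-225,4,20)
plan(np.array([584,-155,217]),6.4)
E
```

```text
top hub off xyz [ 0.7 92.5  0.6] phase deg (12 = aligned) 10.16 n 758 med|res| 0.56
side hub off xyz [-0.6 93.2 -0.6] phase deg (12 = aligned) 10.32 n 501 med|res| 0.78
top sleeve ((594.2242431640625, -238.61587524414062), (36.52940368652344, 104.24641418457031), 6.401688098907471)
shank line [ 8.4749676e-02 -9.9640226e-01  5.8586176e+02 -1.6484215e+02] ymax -146.9202348507556 ztop 59.38007912201704
rest ((442.5064697265625, -268.3267517089844), (36.98048782348633, 42.399871826171875), 79.04755401611328) [ 442.5 -267.4]
side sleeve ((592.1113891601562, -238.08053588867188), (38.77179718017578, 102.76427459716797), 6.088179111480713)
shank line [ 8.2907841e-02 -9.9655724e-01  5.8180139e+02 -1.6598761e+02] ymax -147.60266428103188 ztop 57.674981671000396
rest ((440.58642578125, -267.3115234375), (36.22883987426758, 42.9969367980957), 80.13761138916016) [ 442.8 -268.2]
t 10.22 at [ 574.7 -145.6  390.8] n 5 F [-0.2  0.1  0.2] w 49.9 tw/row [-0.24 -0.05  0.1 ]
0 [-0.0023, 0.0024, 0.0347]
1 [-0.0022, 0.0022, 0.0347]
2 [-0.0022, 0.0021, 0.0347]
3 [-0.0022, 0.0019, 0.0347]
4 [-0.0021, 0.0018, 0.0348]
```

The star is at -1.8° (both cameras agree), which is within 0.08 rad. Next is the pin nose.

Call:
send_rows(rows=[{"offset": [-0.0045,0.0025,0.033],"twist": [-0.24,0,0.1]},{"offset": [-0.0045,0.0025,0.033],"twist": [-0.24,0,0.1]},{"offset": [-0.0045,0.0025,0.033],"twist": [-0.24,0,0.1]},{"offset": [-0.0045,0.0025,0.02],"twist": [-0.24,0,0.1]},{"offset": [-0.003,0.0015,0.01],"twist": [-0.24,0,0.1]}])

```text
t: 10.63
ee_pos: [587.9, -160.7, 261.5]
orientation: [2.091, 2.341, 0.013]
ft_force: [-0.7, 0.4, -0.1]
width: 49.6
```

```bash
python3 - <<'E'
from h import *
plan(np.array([585.4,-167.2,217]),6.25,5)
E
```

```text
t 10.63 at [ 587.9 -160.7  261.5] n 5 F [-0.7  0.4 -0.1] w 49.6 tw/row [ 0.09 -0.04  0.04]
0 [-0.0013, -0.0007, 0.0089]
1 [-0.0013, -0.0007, 0.0089]
2 [-0.0013, -0.0007, 0.0089]
3 [-0.0013, -0.0007, 0.0089]
4 [-0.0013, -0.0007, 0.0089]
```

Call:
send_rows(rows=[{"offset": [-0.002,-0.001,0.012],"twist": [0.1,0,0]},{"offset": [-0.002,-0.001,0.012],"twist": [0.1,0,0]},{"offset": [-0.001,-0.001,0.011],"twist": [0.1,0,0]},{"offset": [-0.001,0,0.007],"twist": [0.1,0,0]},{"offset": [0,0,0.002],"twist": [0,0,0]}])

```text
t: 11.05
ee_pos: [585.7, -164.6, 214.6]
orientation: [-2.089, -2.343, -0.004]
ft_force: [-0.0, -0.2, 0.8]
width: 49.9
```

```bash
python3 - <<'E'
from h import *
plan(np.array([585.4,-167.2,217]),6.25,5)
E
```

```text
t 11.05 at [ 585.7 -164.6  214.6] n 5 F [-0.  -0.2  0.8] w 49.9 tw/row [ 0.   -0.05  0.06]
0 [-0.0005, -0.0001, -0.0005]
1 [-0.0005, -0.0001, -0.0005]
2 [-0.0005, -0.0001, -0.0005]
3 [-0.0005, -0.0001, -0.0005]
4 [-0.0005, -0.0001, -0.0005]
```

Call:
send_rows(rows=[{"offset": [-0.0015,0,-0.0015],"twist": [0,0,0]},{"offset": [-0.001,0,-0.001],"twist": [0,0,0]},{"offset": [0,0,0],"twist": [0,0,0]},{"offset": [0,0,0],"twist": [0,0,0]},{"offset": [0,0,0],"twist": [0,0,0]}])

```text
t: 11.47
ee_pos: [586.9, -167.6, 219.4]
orientation: [2.09, 2.345, 0.007]
ft_force: [-0.8, 0.5, -0.4]
width: 50.0
```

Call:
send_rows(rows=[{"offset": [0,0,0],"twist": [0,0,0]},{"offset": [0,0,0],"twist": [0,0,0]},{"offset": [0,0,0],"twist": [0,0,0]},{"offset": [0,0,0],"twist": [0,0,0]},{"offset": [0,0,0],"twist": [0,0,0]}], gripper=0)

```text
t: 11.88
ee_pos: [587.4, -167.7, 220.8]
orientation: [2.089, 2.343, 0.008]
ft_force: [0.0, 0.1, -0.2]
width: 20.1
```

Call:
send_rows(rows=[{"offset": [0,0,0],"twist": [0,0,0]},{"offset": [0,0,0],"twist": [0,0,0]},{"offset": [0,0,0],"twist": [0,0,0]},{"offset": [0,0,0],"twist": [0,0,0]},{"offset": [0,0,0],"twist": [0,0,0]}])

```text
t: 12.3
ee_pos: [587.1, -167.8, 220.6]
orientation: [2.09, 2.343, 0.008]
ft_force: [-0.2, -0.6, 0.5]
width: 10.9
```

```bash
python3 - <<'E'
from h import *
plan(np.array([585.4-11.4,-167.2+104,217]),6.25,10)
E
```

```text
t 12.3 at [ 587.1 -167.8  220.6] n 10 F [-0.2 -0.6  0.5] w 10.9 tw/row [ 0.03 -0.01  0.03]
0 [0.0105, -0.0001, 0.0004]
1 [0.0105, -0.0001, 0.0004]
2 [0.0105, -0.0001, 0.0004]
3 [0.0105, -0.0001, 0.0004]
4 [0.0105, -0.0001, 0.0004]
5 [0.0105, -0.0001, 0.0004]
6 [0.0105, -0.0001, 0.0004]
7 [0.0105, -0.0001, 0.0004]
8 [0.0105, -0.0002, 0.0004]
9 [0.0105, -0.0002, 0.0004]
```

Call:
send_rows(rows=[{"offset": [0.006,0,0],"twist": [0,0,0]},{"offset": [0.01,0,0],"twist": [0,0,0]},{"offset": [0.01,0,0],"twist": [0,0,0]},{"offset": [0.01,0,0],"twist": [0,0,0]},{"offset": [0.01,0,0],"twist": [0,0,0]}])

```text
t: 12.72
ee_pos: [581.5, -120.0, 220.7]
orientation: [2.092, 2.34, 0.008]
ft_force: [-0.3, -0.9, -0.7]
width: 11.1
```

```bash
python3 - <<'E'
from h import *
plan(np.array([585.4-11.6,-167.2+106,219]),6.25,5)
c="top"
im,D=optics.get_image(c);p,u,v=cloud(c,D);q=box(p,540,630,-190,-60,40,75);print(len(q),np.round(q.mean(0)),np.round(q.max(0)),np.round(q.min(0)))
E
```

```text
t 12.72 at [ 581.5 -120.   220.7] n 5 F [-0.3 -0.9 -0.7] w 11.1 tw/row [ 0.07 -0.01  0.03]
0 [0.0119, -0.0002, 0.0004]
1 [0.0119, -0.0002, 0.0003]
2 [0.0119, -0.0002, 0.0003]
3 [0.0119, -0.0002, 0.0003]
4 [0.0119, -0.0002, 0.0003]<stdin>:4: RuntimeWarning: Mean of empty slice.
  ret = um.true_divide(
Traceback (most recent call last):
ValueError: zero-size array to reduction operation maximum which has no identity
```

Width still 11 mm and no resistance, so the pin is following. I'll finish the pull.

Call:
send_rows(rows=[{"offset": [0.012,0,0],"twist": [0,0,0]},{"offset": [0.012,0,0],"twist": [0,0,0]},{"offset": [0.012,0,0],"twist": [0,0,0]},{"offset": [0.012,0,0],"twist": [0,0,0]},{"offset": [0.012,0,0],"twist": [0,0,0]}])

```text
t: 13.18
ee_pos: [573.2, -52.0, 220.3]
orientation: [2.092, 2.343, 0.007]
ft_force: [0.1, -0.4, -0.5]
width: 11.2
```

```bash
python3 - <<'E'
from h import *
plan(np.array([585.4-11.6,-167.2+106,219]),6.25,5)
for c in("top","side"):
    im,D=optics.get_image(c);cv2.imwrite(f"pics/{c}_p1.png",im)
    p,u,v=cloud(c,D);q=box(p,550,610,-184,-115,35,75)
    print(c,len(q))
    if len(q): print(np.round(q.mean(0)),np.round(q.max(0)),np.round(q.min(0)),rect(q))
s=cv2.imread("pics/side_p1.png")[160:340,340:500];cv2.imwrite("pics/c1.png",cv2.resize(s,None,fx=3,fy=3,interpolation=2))
E
```

```text
t 13.18 at [573.2 -52.  220.3] n 5 F [ 0.1 -0.4 -0.5] w 11.2 tw/row [ 0.04 -0.03  0.05]
0 [-0.0018, -0.0001, 0.0003]
1 [-0.0018, -0.0001, 0.0003]
2 [-0.0018, -0.0001, 0.0003]
3 [-0.0018, -0.0001, 0.0003]
4 [-0.0018, -0.0001, 0.0003]
top 0
side 205
[ 577. -141.   61.] [ 594. -115.   69.] [ 565. -164.   43.] ((579.3382568359375, -139.14442443847656), (25.59096908569336, 48.977176666259766), 4.656494617462158)
```

View pics/c1.png

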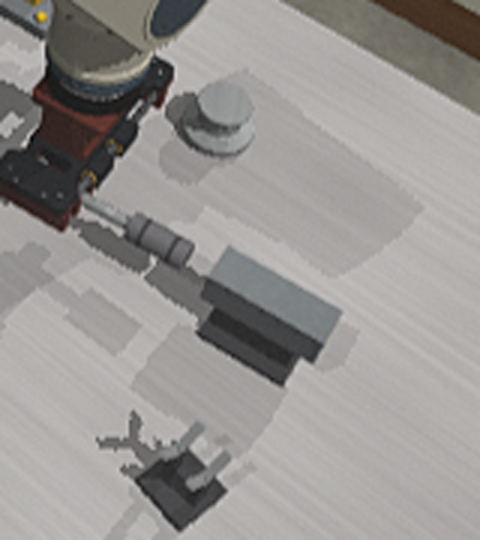

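The pin is fully out and level: its handle shows at crop (160,240), clear of the sleeve mouth. Now to the rest.

```bash
python3 - <<'E'
from h import *
plan(np.array([448,-234,262.]),-10.4,10)
E
```

```text
t 13.28 at [573.1 -51.4 220.3] n 10 F [ 0.4  0.2 -1.7] w 11.2 tw/row [ 0.02 -0.02  1.7 ]
0 [-0.0167, -0.0145, -0.0043]
1 [-0.0171, -0.014, -0.0043]
2 [-0.0175, -0.0135, -0.0042]
3 [-0.0179, -0.013, -0.0042]
4 [-0.0183, -0.0124, -0.0042]
5 [-0.0187, -0.0119, -0.0042]
6 [-0.019, -0.0113, -0.0042]
7 [-0.0193, -0.0108, -0.0042]
8 [-0.0196, -0.0102, -0.0042]
9 [-0.0199, -0.0096, -0.0042]
```

Call:
send_rows(rows=[{"offset": [0,-0.005,-0.035],"twist": [0,0,0]},{"offset": [0,-0.015,-0.035],"twist": [0,0,0]},{"offset": [-0.01,-0.02,-0.01],"twist": [0,0,1.7]},{"offset": [-0.018,-0.02,0],"twist": [0,0,2]},{"offset": [-0.022,-0.02,0],"twist": [0,0,2]}])

```text
t: 13.7
ee_pos: [498.3, -106.5, 301.6]
orientation: [2.197, 2.245, 0.006]
ft_force: [0.1, -0.8, -1.3]
width: 11.3
```

Call:
send_rows(rows=[{"offset": [-0.026,-0.016,0],"twist": [0,0,2]},{"offset": [-0.026,-0.014,0],"twist": [0,0,2]},{"offset": [-0.026,-0.01,0],"twist": [0,0,2]},{"offset": [-0.026,-0.008,0],"twist": [0,0,2]},{"offset": [-0.02,-0.004,0],"twist": [0,0,2]}])

```text
t: 14.12
ee_pos: [435.4, -233.9, 303.1]
orientation: [2.389, 2.035, 0.007]
ft_force: [0.1, -0.5, -0.4]
width: 11.3
```

```bash
python3 - <<'E'
from h import *
plan(np.array([447.7,-233.9,250.]),-10.4,5)
E
```

```text
t 14.12 at [ 435.4 -233.9  303.1] n 5 F [ 0.1 -0.5 -0.4] w 11.3 tw/row [ 0.06 -0.02  0.25]
0 [0.0004, 0.0024, 0.0106]
1 [0.0004, 0.0024, 0.0106]
2 [0.0004, 0.0024, 0.0106]
3 [0.0004, 0.0024, 0.0106]
4 [0.0004, 0.0024, 0.0106]
```

Call:
send_rows(rows=[{"offset": [0.0005,0.003,0.0105],"twist": [0,0,0.3]},{"offset": [0.0005,0.003,0.0105],"twist": [0,0,0.3]},{"offset": [0.0005,0.003,0.0105],"twist": [0,0,0.3]},{"offset": [0.0005,0.002,0.008],"twist": [0,0,0.2]},{"offset": [0,0.001,0.004],"twist": [0,0,0]}])

```text
t: 14.53
ee_pos: [448.3, -236.8, 257.0]
orientation: [2.413, 2.001, 0.009]
ft_force: [0.0, 0.1, -1.2]
width: 11.0
```

```bash
python3 - <<'E'
from h import *
plan(np.array([447.7,-233.9,226.5]),-10.4,5)
o=ctrl.get_obs()
for c in("top","side"):
    im,D=optics.get_image(c);cv2.imwrite(f"pics/{c}_r1.png",im)
    p,u,v=cloud(c,D);q=box(p,395,460,-370,-285,60,120)
    print(c,len(q))
    if len(q)>10: print(np.round(q.max(0)),np.round(q.min(0)),rect(q))
print(proj("side",[435,-285,85]),proj("top",[435,-285,85]))
s=cv2.imread("pics/side_r1.png")[220:370,320:480];cv2.imwrite("pics/c2.png",cv2.resize(s,None,fx=3.5,fy=3.5,interpolation=2))
E
```

```text
t 14.53 at [ 448.3 -236.8  257. ] n 5 F [ 0.   0.1 -1.2] w 11.0 tw/row [ 0.1   0.   -0.05]
0 [0.0005, -0.0003, 0.0061]
1 [0.0005, -0.0003, 0.0061]
2 [0.0005, -0.0003, 0.0061]
3 [0.0005, -0.0002, 0.0061]
4 [0.0005, -0.0002, 0.0061]
top 0
side 385
[ 458. -285.  106.] [ 414. -350.   68.] ((432.9015808105469, -314.2745056152344), (71.53950500488281, 29.580873489379883), 70.07249450683594)
[411.44616329 315.67870315] [468.69446774 231.58900503]
```

View pics/c2.png

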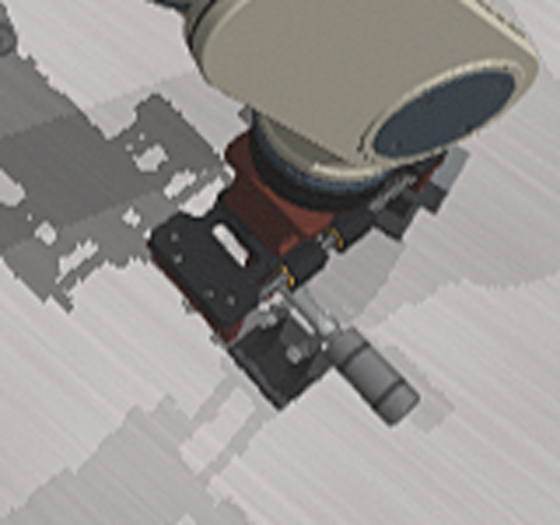

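Call:
send_rows(rows=[{"offset": [0.001,0,0.007],"twist": [0.1,0,0]},{"offset": [0.001,0,0.007],"twist": [0.1,0,0]},{"offset": [0.001,0,0.005],"twist": [0.1,0,0]},{"offset": [0.001,0,0.004],"twist": [0.1,0,0]},{"offset": [0,0,0.002],"twist": [0,0,0]}])

```text
t: 15.05
ee_pos: [450.0, -230.7, 230.2]
orientation: [2.413, 2.011, 0.001]
ft_force: [-1.1, 0.5, -1.4]
width: 11.2
```

```bash
python3 - <<'E'
from h import *
plan(np.array([447.9,-232.9,226.5]),-10.4,5)
E
```

```text
t 15.05 at [ 450.  -230.7  230.2] n 5 F [-1.1  0.5 -1.4] w 11.2 tw/row [ 0.01 -0.   -0.  ]
0 [-0.0005, -0.0003, 0.0007]
1 [-0.0005, -0.0003, 0.0007]
2 [-0.0005, -0.0003, 0.0007]
3 [-0.0005, -0.0003, 0.0007]
4 [-0.0005, -0.0003, 0.0007]
```

Call:
send_rows(rows=[{"offset": [-0.001,-0.001,0.002],"twist": [0,0,0]},{"offset": [-0.001,-0.001,0.002],"twist": [0,0,0]},{"offset": [0,0,0.0005],"twist": [0,0,0]},{"offset": [0,0,0],"twist": [0,0,0]},{"offset": [0,0,0],"twist": [0,0,0]}])

```text
t: 15.47
ee_pos: [448.1, -231.8, 227.2]
orientation: [2.413, 2.009, 0.004]
ft_force: [0.3, 0.8, -0.2]
width: 11.2
```

```bash
python3 - <<'E'
from h import *
plan(np.array([447.9,-232.9,226.5]),-10.4,5)
E
```

```text
t 15.47 at [ 448.1 -231.8  227.2] n 5 F [ 0.3  0.8 -0.2] w 11.2 tw/row [ 0.03 -0.01 -0.01]
0 [-0.0002, 0.0, 0.0001]
1 [-0.0002, 0.0, 0.0001]
2 [-0.0002, 0.0, 0.0001]
3 [-0.0002, 0.0, 0.0001]
4 [-0.0002, 0.0, 0.0001]
```

Call:
send_rows(rows=[{"offset": [0,0,0.0015],"twist": [0,0,0]},{"offset": [0,0,0.0015],"twist": [0,0,0]},{"offset": [0,0,0],"twist": [0,0,0]},{"offset": [0,0,0],"twist": [0,0,0]},{"offset": [0,0,0],"twist": [0,0,0]}])

```text
t: 15.88
ee_pos: [447.9, -231.8, 226.3]
orientation: [2.414, 2.007, 0.006]
ft_force: [-0.9, 1.6, 1.1]
width: 11.1
```

Call:
send_rows(rows=[{"offset": [0,0,0],"twist": [0,0,0]},{"offset": [0,0,0],"twist": [0,0,0]},{"offset": [0,0,0],"twist": [0,0,0]},{"offset": [0,0,0],"twist": [0,0,0]},{"offset": [0,0,0],"twist": [0,0,0]}], gripper=0.05)

```text
t: 16.3
ee_pos: [448.2, -232.4, 226.0]
orientation: [2.412, 2.006, 0.006]
ft_force: [0.3, -0.4, -0.4]
width: 41.0
```

Call:
send_rows(rows=[{"offset": [0,0,0],"twist": [0,0,0]},{"offset": [0,0,0],"twist": [0,0,0]},{"offset": [0,0,0],"twist": [0,0,0]},{"offset": [0,0,-0.01],"twist": [0,0,0]},{"offset": [0,0,-0.02],"twist": [0,0,0]}])

```text
t: 16.72
ee_pos: [447.0, -231.9, 254.0]
orientation: [-2.414, -2.007, -0.002]
ft_force: [-1.1, 0.5, 0.2]
width: 50.4
```

Call:
send_rows(rows=[{"offset": [0.005,0,-0.03],"twist": [0,0,0]},{"offset": [0.02,0,-0.03],"twist": [0,0,0]},{"offset": [0.035,0,-0.02],"twist": [0,0,0]},{"offset": [0.035,0,0],"twist": [0,0,0]},{"offset": [0.035,0,0],"twist": [0,0,0]}])

```text
t: 17.13
ee_pos: [471.8, -105.6, 344.4]
orientation: [2.421, 1.995, 0.009]
ft_force: [0.8, 0.4, -0.1]
width: 49.7
```

```bash
python3 - <<'E'
from h import *
print(ctrl.get_obs()["ee_pos"])
for c,dz in(("top",1.3),("side",-1.3)):
    im,D=optics.get_image(c);cv2.imwrite(f"pics/{c}_r2.png",im)
    p,u,v=cloud(c,D);q=box(p,395,490,-370,-288,50,90)
    print(c,len(q))
    if len(q)>10: print("handle",np.round(q.max(0)),np.round(q.min(0)),rect(q))
    q=box(p,400,490,-245,-185,50,75)
    if len(q)>10: print("nose",len(q),np.round(q.max(0)),np.round(q.min(0)),rect(q))
    for l in("pin","pin_tip"):
        for r in nets.spot_point(c,l)[:2]: print(l,round(r["conf"],2),np.round(ray_z(c,*r["position"],60),1))
s=cv2.imread("pics/side_r2.png")[220:370,320:480];cv2.imwrite("pics/c3.png",cv2.resize(s,None,fx=3.5,fy=3.5,interpolation=2))
E
```

```text
[ 471.80472217 -105.57015795  344.40176323]
top 0
side 336
handle [ 458. -288.   76.] [ 414. -345.   51.] ((434.90185546875, -314.047607421875), (60.99243927001953, 33.15506362915039), 76.96761322021484)
nose 78 [ 456. -211.   69.] [ 440. -244.   56.] ((448.0135192871094, -228.02137756347656), (33.11348342895508, 11.787367820739746), 79.53270721435547)
pin 0.96 [ 438.7 -298.2   60. ]
pin_tip 0.93 [ 452.1 -209.6   60. ]
pin_tip 0.74 [ 439.8 -288.5   60. ]
```

View pics/c3.png

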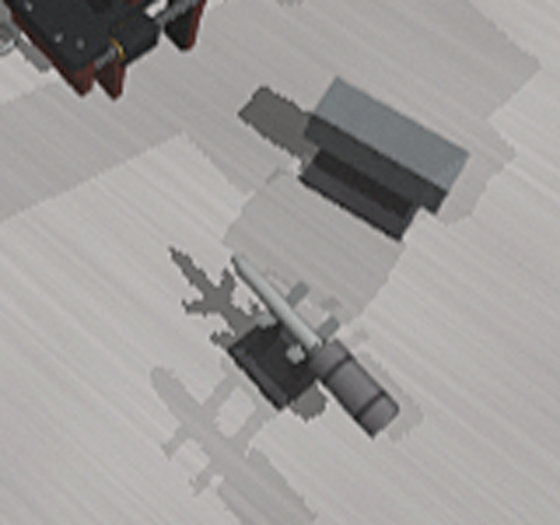

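The pin lies level in both notches: nose at crop (237,262), handle at (355,390), and the gripper is away. Now to grip the handle.

```bash
python3 - <<'E'
from h import *
plan(np.array([432.5,-317,290]),-10.4,10)
E
```

```text
t 17.43 at [ 471.4 -107.   342.3] n 10 F [ 0.9  0.9 -0.9] w 50.3 tw/row [ 0.02 -0.01 -0.06]
0 [-0.0214, 0.0002, 0.0052]
1 [-0.0214, 0.0001, 0.0052]
2 [-0.0214, 0.0001, 0.0052]
3 [-0.0214, 0.0001, 0.0052]
4 [-0.0214, 0.0001, 0.0052]
5 [-0.0214, 0.0001, 0.0052]
6 [-0.0214, 0.0, 0.0052]
7 [-0.0214, 0.0, 0.0052]
8 [-0.0214, -0.0, 0.0052]
9 [-0.0214, -0.0, 0.0052]
```

Call:
send_rows(rows=[{"offset": [-0.021,0,0.005],"twist": [0,0,0]},{"offset": [-0.021,0,0.005],"twist": [0,0,0]},{"offset": [-0.021,0,0.005],"twist": [0,0,0]},{"offset": [-0.021,0,0.005],"twist": [0,0,0]},{"offset": [-0.021,0,0.005],"twist": [0,0,0]}])

```text
t: 17.85
ee_pos: [449.5, -216.7, 316.4]
orientation: [2.426, 1.995, 0.005]
ft_force: [0.7, 0.6, 0.7]
width: 50.1
```

Call:
send_rows(rows=[{"offset": [-0.021,0,0.005],"twist": [0,0,0]},{"offset": [-0.021,0,0.005],"twist": [0,0,0]},{"offset": [-0.021,0,0.005],"twist": [0,0,0]},{"offset": [-0.021,0,0.005],"twist": [0,0,0]},{"offset": [-0.01,0,0.005],"twist": [0,0,0]}])

```text
t: 18.27
ee_pos: [425.1, -321.5, 288.3]
orientation: [-2.438, -1.979, -0.002]
ft_force: [0.0, 0.6, 0.2]
width: 50.4
```

```bash
python3 - <<'E'
from h import *
plan(np.array([432.5,-317,223]),-10.4,10)
E
```

```text
t 18.27 at [ 425.1 -321.5  288.3] n 10 F [0.  0.6 0.2] w 50.4 tw/row [-0.   -0.01 -0.15]
0 [0.0006, 0.0006, 0.0065]
1 [0.0006, 0.0006, 0.0065]
2 [0.0006, 0.0006, 0.0065]
3 [0.0006, 0.0006, 0.0065]
4 [0.0006, 0.0006, 0.0065]
5 [0.0006, 0.0006, 0.0065]
6 [0.0006, 0.0006, 0.0065]
7 [0.0006, 0.0006, 0.0065]
8 [0.0006, 0.0006, 0.0065]
9 [0.0006, 0.0006, 0.0065]
```

Call:
send_rows(rows=[{"offset": [0.002,0.002,0.004],"twist": [0,0,-0.4]},{"offset": [0.002,0.002,0.004],"twist": [0,0,-0.4]},{"offset": [0.001,0.002,0.004],"twist": [0,0,-0.4]},{"offset": [0,0,0.005],"twist": [0,0,-0.3]},{"offset": [0,0,0.003],"twist": [0,0,0]}])

```text
t: 18.68
ee_pos: [430.6, -319.2, 265.2]
orientation: [-2.413, -2.004, -0.002]
ft_force: [-0.0, 0.3, -0.3]
width: 49.7
```

```bash
python3 - <<'E'
from h import *
plan(np.array([432.5,-317,223]),-10.4,5)
E
```

```text
t 18.68 at [ 430.6 -319.2  265.2] n 5 F [-0.   0.3 -0.3] w 49.7 tw/row [-0.04 -0.05 -0.04]
0 [0.0005, 0.0003, 0.0084]
1 [0.0005, 0.0003, 0.0084]
2 [0.0005, 0.0003, 0.0084]
3 [0.0005, 0.0003, 0.0084]
4 [0.0005, 0.0003, 0.0084]
```

Call:
send_rows(rows=[{"offset": [0.001,0.001,0.012],"twist": [0,0,0]},{"offset": [0.001,0.001,0.012],"twist": [0,0,0]},{"offset": [0,0,0.009],"twist": [0,0,0]},{"offset": [0,0,0.005],"twist": [0,0,0]},{"offset": [0,0,0.001],"twist": [0,0,0]}])

```text
t: 19.1
ee_pos: [433.9, -314.2, 221.4]
orientation: [-2.408, -2.008, -0.001]
ft_force: [-0.1, 0.6, 1.7]
width: 50.0
```

```bash
python3 - <<'E'
from h import *
plan(np.array([432.5,-317,223]),-10.4,5)
E
```

```text
t 19.1 at [ 433.9 -314.2  221.4] n 5 F [-0.1  0.6  1.7] w 50.0 tw/row [-0.05 -0.06  0.01]
0 [-0.0006, -0.0002, -0.0003]
1 [-0.0006, -0.0002, -0.0003]
2 [-0.0006, -0.0002, -0.0003]
3 [-0.0006, -0.0002, -0.0003]
4 [-0.0006, -0.0002, -0.0003]
```

Call:
send_rows(rows=[{"offset": [-0.0015,-0.001,-0.001],"twist": [0,0,0]},{"offset": [-0.0015,0,-0.0005],"twist": [0,0,0]},{"offset": [0,0,0],"twist": [0,0,0]},{"offset": [0,0,0],"twist": [0,0,0]},{"offset": [0,0,0],"twist": [0,0,0]}])

```text
t: 19.52
ee_pos: [432.2, -317.4, 222.8]
orientation: [-2.407, -2.008, -0.001]
ft_force: [-0.1, 0.0, 0.1]
width: 50.0
```

Call:
send_rows(rows=[{"offset": [0,0,0],"twist": [0,0,0]},{"offset": [0,0,0],"twist": [0,0,0]},{"offset": [0,0,0],"twist": [0,0,0]},{"offset": [0,0,0],"twist": [0,0,0]},{"offset": [0,0,0],"twist": [0,0,0]}], gripper=0.01)

```text
t: 19.93
ee_pos: [432.5, -317.9, 224.0]
orientation: [-2.41, -2.009, -0.002]
ft_force: [0.9, -0.1, 0.4]
width: 25.1
```

Call:
send_rows(rows=[{"offset": [0,0,0],"twist": [0,0,0]},{"offset": [0,0,-0.005],"twist": [0,0,0]},{"offset": [0,0,-0.01],"twist": [0,0,0]},{"offset": [0,0,-0.02],"twist": [0,0,0]},{"offset": [0,0,-0.03],"twist": [0,0,0]}])

```text
t: 20.35
ee_pos: [430.7, -316.7, 286.8]
orientation: [-2.4, -2.001, 0.002]
ft_force: [0.1, -0.6, -1.5]
width: 25.1
```

```bash
python3 - <<'E'
from h import *
plan(st(0,-140,333),YAW)
E
```

```text
t 20.35 at [ 430.7 -316.7  286.8] n 10 F [ 0.1 -0.6 -1.5] w 25.1 tw/row [-0.07 -0.06 -1.47]
0 [0.0309, 0.0065, -0.0044]
1 [0.0307, 0.0073, -0.0044]
2 [0.0305, 0.0081, -0.0045]
3 [0.0303, 0.0089, -0.0045]
4 [0.03, 0.0097, -0.0045]
5 [0.0298, 0.0104, -0.0045]
6 [0.0295, 0.0112, -0.0046]
7 [0.0292, 0.012, -0.0046]
8 [0.0289, 0.0127, -0.0046]
9 [0.0285, 0.0135, -0.0046]
```

Call:
send_rows(rows=[{"offset": [0.024,0.0065,-0.0045],"twist": [0,0,-1.47]},{"offset": [0.028,0.007,-0.0045],"twist": [0,0,-1.47]},{"offset": [0.028,0.008,-0.0045],"twist": [0,0,-1.47]},{"offset": [0.028,0.009,-0.0045],"twist": [0,0,-1.47]},{"offset": [0.028,0.0095,-0.0045],"twist": [0,0,-1.47]}])

```text
t: 20.77
ee_pos: [489.4, -188.2, 320.7]
orientation: [-2.28, -2.155, -0.003]
ft_force: [0.6, -0.3, -0.2]
width: 25.6
```

Call:
send_rows(rows=[{"offset": [0.028,0.0105,-0.0045],"twist": [0,0,-1.47]},{"offset": [0.028,0.011,-0.0045],"twist": [0,0,-1.47]},{"offset": [0.026,0.012,-0.0045],"twist": [0,0,-1.47]},{"offset": [0.02,0.0125,-0.0045],"twist": [0,0,-1.47]},{"offset": [0.008,0.0135,-0.0045],"twist": [0,0,-1.47]}])

```text
t: 21.18
ee_pos: [551.1, -69.5, 349.4]
orientation: [-2.128, -2.308, -0.004]
ft_force: [0.2, -0.5, -1.2]
width: 25.2
```

```bash
cat >> h.py <<'E'
def pinfit(pic=None,g=28):
    o=ctrl.get_obs();Rm=R.from_rotvec(o["orientation"]).as_matrix();G=o["ee_pos"]+163*Rm[:,2];a=np.radians(YAW)
    S=lambda p:np.stack([(p[...,:2]-O)@[np.cos(a),np.sin(a)],(p[...,:2]-O)@[-np.sin(a),np.cos(a)],p[...,2]-170],-1)
    print("grasp in stand (rel hole height)",np.round(S(G),1),"tool x in stand",np.round(S(Rm[:,0]+np.array([*O,170])),4),"F",np.round(o["ft_force"],1),"w",round(o["width"],1),"t",round(o["t"],2))
    for c,dz in(("top",1.3),("side",-1.3)):
        im,D=optics.get_image(c)
        if pic:cv2.imwrite(f"pics/{c}_{pic}.png",im)
        p,u,v=cloud(c,D);s=S(p-[0,0,dz]);L=s[:,1]-S(G)[1]
        for n,r,l0,l1 in(("shank",6,32,98),):
            m=(L>l0)&(L<l1)&(abs(s[:,0]-S(G)[0])<14)&(abs(s[:,2]-S(G)[2])<14)&(s[:,1]<-16)
            q=s[m]
            if len(q)<15: print(c,n,len(q));continue
            f=lambda P:np.hypot(q[:,0]-P[0]-P[2]*(q[:,1]-q[:,1].mean()),q[:,2]-P[1]-P[3]*(q[:,1]-q[:,1].mean()))-r
            b=least_squares(f,[*S(G)[[0,2]],0,0],loss="soft_l1",f_scale=1)
            print(c,n,len(q),"axis x,z at y=%.0f"%q[:,1].mean(),np.round(b.x,3),"tip y",round(float(np.percentile(q[:,1],99)),1),"minmax y",np.round([q[:,1].min(),q[:,1].max()]),"res",round(float(np.median(abs(b.fun))),2))
E
python3 - <<'E'
from h import *
pinfit("i1")
plan(st(0,-140,333),YAW,5)
fitstar()
E
```

```text
grasp in stand (rel hole height) [  -3.3 -183.8   16.4] tool x in stand [-0.0057  1.      0.0037] F [ 0.2 -0.5 -1.2] w 25.2 t 21.18
top shank 163 axis x,z at y=-115 [-2.9900e+00  1.4425e+01 -8.0000e-03  1.0000e-03] tip y -86.8 minmax y [-144.  -87.] res 0.59
side shank 37 axis x,z at y=-96 [-0.871 17.244  0.128 -0.137] tip y -85.9 minmax y [-108.  -86.] res 0.7
t 21.28 at [552.7 -70.4 350.2] n 5 F [ 1.2  0.  -0.3] w 25.5 tw/row [ 0.05 -0.03  0.07]
0 [0.0091, 0.0004, 0.0035]
1 [0.0091, 0.0004, 0.0035]
2 [0.0091, 0.0004, 0.0034]
3 [0.0091, 0.0004, 0.0034]
4 [0.0091, 0.0004, 0.0034]
top hub off xyz [ 0.7 92.7  0.6] phase deg (12 = aligned) 10.18 n 762 med|res| 0.56
side hub off xyz [-0.4 93.1 -0.5] phase deg (12 = aligned) 10.25 n 508 med|res| 0.77
```

Call:
send_rows(rows=[{"offset": [0.008,0.0008,0.004],"twist": [0,0,0.1]},{"offset": [0.009,0.0008,0.004],"twist": [0,0,0.1]},{"offset": [0.009,0.0008,0.004],"twist": [0,0,0.1]},{"offset": [0.009,0.0004,0.003],"twist": [0,0,0]},{"offset": [0.004,0,0.001],"twist": [0,0,0]}])

```text
t: 21.8
ee_pos: [547.5, -33.1, 330.2]
orientation: [-2.146, -2.288, 0.001]
ft_force: [-0.5, -0.5, -0.7]
width: 25.2
```

```bash
sed -i 's/"shank",6,32,98/"shank",6,32,99/; s/nose//' h.py; python3 - <<'E'
from h import *
pinfit("i2")
plan(st(0,-138,334.3),YAW,5)
for c in("top","side"):
    for l in("pin_tip","pin"):
        for r in nets.spot_point(c,l)[:1]:
            w=ray_z(c,*r["position"],170);a=np.radians(YAW);d=w[:2]-O;print(c,l,round(r["conf"],2),np.round([d@[np.cos(a),np.sin(a)],d@[-np.sin(a),np.cos(a)]],1))
a=cv2.imread("pics/top_i2.png")[140:230,260:380];b=cv2.imread("pics/side_i2.png")[110:230,260:420]
cv2.imwrite("pics/c4.png",np.vstack([cv2.resize(a,(480,360),interpolation=2),cv2.resize(b,(480,360)[:2],interpolation=2)])[:600] if 0 else np.hstack([cv2.resize(a,(400,300),interpolation=2),cv2.resize(b,(400,300),interpolation=2)]))
E
```

```text
grasp in stand (rel hole height) [  -4.8 -147.2   -2.8] tool x in stand [0.0109 0.9999 0.0033] F [-0.5 -0.5 -0.7] w 25.2 t 21.8
top shank 117 axis x,z at y=-70 [-3.593 -4.914  0.033 -0.01 ] tip y -49.7 minmax y [-92. -49.] res 0.74
side shank 29 axis x,z at y=-56 [-4.892 -3.723  0.066 -0.109] tip y -48.5 minmax y [-65. -48.] res 0.84
t 21.9 at [547.7 -33.2 330.5] n 5 F [-0.   0.1 -0.7] w 25.2 tw/row [-0.04 -0.04 -0.11]
0 [0.002, 0.0008, -0.0008]
1 [0.002, 0.0008, -0.0008]
2 [0.002, 0.0008, -0.0008]
3 [0.002, 0.0008, -0.0008]
4 [0.002, 0.0008, -0.0008]
top pin_tip 0.44 [-116.3 -340. ]
side pin_tip 0.63 [-14.2 -43.1]
side pin 0.52 [ -12.1 -122. ]
```

View pics/c4.png

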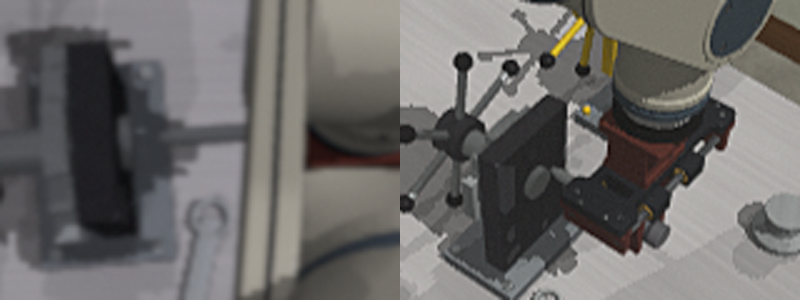

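Call:
send_rows(rows=[{"offset": [0.002,0.0016,-0.0015],"twist": [0,0,-0.2]},{"offset": [0.002,0.0016,-0.0015],"twist": [0,0,-0.2]},{"offset": [0.002,0.001,-0.001],"twist": [0,0,-0.1]},{"offset": [0.001,0.0004,0],"twist": [0,0,0]},{"offset": [0,0,0],"twist": [0,0,0]}])

```text
t: 22.52
ee_pos: [553.4, -27.2, 336.6]
orientation: [-2.139, -2.299, -0.003]
ft_force: [0.1, -0.0, -1.1]
width: 25.2
```

```bash
python3 - <<'E'
from h import *
pinfit()
plan(st(0,-130,334.7),YAW,5)
E
```

```text
grasp in stand (rel hole height) [   2.1 -142.     3.6] tool x in stand [0.0027 1.     0.0024] F [ 0.1 -0.  -1.1] w 25.2 t 22.52
top shank 113 axis x,z at y=-63 [ 3.013e+00  1.350e+00 -1.000e-03 -2.200e-02] tip y -44.1 minmax y [-84. -44.] res 0.7
side shank 26 axis x,z at y=-51 [ 2.139  2.345  0.102 -0.091] tip y -43.7 minmax y [-58. -44.] res 0.66
t 22.62 at [553.2 -27.4 336.5] n 5 F [-0.3  0.4 -1.6] w 25.4 tw/row [-0.   -0.03 -0.03]
0 [0.0025, -0.0004, 0.0004]
1 [0.0025, -0.0004, 0.0004]
2 [0.0025, -0.0004, 0.0004]
3 [0.0025, -0.0004, 0.0004]
4 [0.0025, -0.0004, 0.0004]
```

Call:
send_rows(rows=[{"offset": [0.001,-0.0008,0.0009],"twist": [0,0.3,0]},{"offset": [0.002,-0.0006,0.0007],"twist": [0,0.2,0]},{"offset": [0.002,-0.0004,0.0003],"twist": [0,0.1,0]},{"offset": [0.001,0,0],"twist": [0,0,0]},{"offset": [0,0,0],"twist": [0,0,0]}])

```text
t: 23.03
ee_pos: [550.4, -21.0, 334.2]
orientation: [-2.133, -2.292, -0.014]
ft_force: [-0.8, 0.3, -0.1]
width: 25.0
```

```bash
python3 - <<'E'
from h import *
pinfit()
E
```

```text
grasp in stand (rel hole height) [  -0.5 -133.7    1.2] tool x in stand [0.0031 0.9999 0.0142] F [-0.8  0.3 -0.1] w 25.0 t 23.03
top shank 113 axis x,z at y=-56 [0.066 0.046 0.015 0.002] tip y -35.5 minmax y [-75. -35.] res 0.49
side shank 31 axis x,z at y=-43 [-0.702  1.272  0.039 -0.012] tip y -35.1 minmax y [-51. -35.] res 0.91
```

Call:
send_rows(rows=[{"offset": [0.003,0.0003,0.0003],"twist": [0,0,0]},{"offset": [0.003,0,0.0003],"twist": [0,0,0]},{"offset": [0.003,0,0.0002],"twist": [0,0,0]},{"offset": [0.003,0,0.0002],"twist": [0,0,0]},{"offset": [0.002,0,0.0002],"twist": [0,0,0]}])

```text
t: 23.55
ee_pos: [549.8, -6.2, 333.2]
orientation: [-2.134, -2.291, -0.014]
ft_force: [-0.2, 0.3, -1.4]
width: 25.8
```

```bash
python3 - <<'E'
from h import *
pinfit()
E
```

```text
grasp in stand (rel hole height) [ 1.000e-01 -1.188e+02  2.000e-01] tool x in stand [0.0038 0.9999 0.0139] F [-0.2  0.3 -1.4] w 25.8 t 23.55
top shank 90 axis x,z at y=-38 [ 0.976 -0.677  0.005 -0.005] tip y -21.0 minmax y [-86. -21.] res 0.68
side shank 23 axis x,z at y=-26 [-0.327  0.325  0.092 -0.001] tip y -20.0 minmax y [-33. -20.] res 1.05
```

Call:
send_rows(rows=[{"offset": [0.003,-0.0002,0],"twist": [0,0,0]},{"offset": [0.003,0,0],"twist": [0,0,0]},{"offset": [0.003,0,0],"twist": [0,0,0]},{"offset": [0.003,0,0],"twist": [0,0,0]},{"offset": [0.003,0,0],"twist": [0,0,0]}])

```text
t: 24.07
ee_pos: [548.5, 9.8, 333.5]
orientation: [-2.134, -2.291, -0.014]
ft_force: [-0.7, -0.5, -1.4]
width: 25.2
```

```bash
python3 - <<'E'
from h import *
pinfit()
E
```

```text
grasp in stand (rel hole height) [-1.000e-01 -1.028e+02  5.000e-01] tool x in stand [0.0038 0.9999 0.0138] F [-0.7 -0.5 -1.4] w 25.2 t 24.07
top shank 40 axis x,z at y=-48 [ 0.61  -0.904 -0.005  0.003] tip y -16.9 minmax y [-71. -17.] res 0.68
side shank 0
```

The nose is about 17 mm into the plate hole with no contact force, so I'll continue.

Call:
send_rows(rows=[{"offset": [0.003,0,0],"twist": [0,0,0]},{"offset": [0.003,0,0],"twist": [0,0,0]},{"offset": [0.003,0,0],"twist": [0,0,0]},{"offset": [0.003,0,0],"twist": [0,0,0]},{"offset": [0.003,0,0],"twist": [0,0,0]}])

```text
t: 24.58
ee_pos: [547.4, 25.9, 333.7]
orientation: [-2.134, -2.292, -0.014]
ft_force: [-1.0, -0.4, -0.7]
width: 25.2
```

```bash
python3 - <<'E'
from h import *
pinfit()
E
```

```text
grasp in stand (rel hole height) [  0.  -86.7   0.7] tool x in stand [0.0038 0.9999 0.0138] F [-1.  -0.4 -0.7] w 25.2 t 24.58
top shank 22 axis x,z at y=-45 [ 0.595 -0.899  0.086 -0.005] tip y -37.3 minmax y [-54. -37.] res 0.48
side shank 0
```

Call:
send_rows(rows=[{"offset": [0.003,0,0],"twist": [0,0,0]},{"offset": [0.003,0,0],"twist": [0,0,0]},{"offset": [0.003,0,0],"twist": [0,0,0]},{"offset": [0.003,0,0],"twist": [0,0,0]},{"offset": [0.003,0,0],"twist": [0,0,0]}])

```text
t: 25.1
ee_pos: [546.1, 42.0, 333.8]
orientation: [-2.134, -2.292, -0.014]
ft_force: [-0.2, 0.7, -1.3]
width: 25.6
```

```bash
python3 - <<'E'
from h import *
pinfit();fitstar()
E
```

```text
grasp in stand (rel hole height) [ -0.1 -70.6   0.9] tool x in stand [0.0037 0.9999 0.0137] F [-0.2  0.7 -1.3] w 25.6 t 25.1
top shank 9
side shank 0
top hub off xyz [ 0.7 92.6  0.7] phase deg (12 = aligned) -109.78 n 758 med|res| 0.56
side hub off xyz [-0.7 93.1 -0.7] phase deg (12 = aligned) 10.38 n 504 med|res| 0.66
```

Call:
send_rows(rows=[{"offset": [0.003,0,0],"twist": [0,0,0]},{"offset": [0.003,0,0],"twist": [0,0,0]},{"offset": [0.003,0,0],"twist": [0,0,0]},{"offset": [0.003,0,0],"twist": [0,0,0]},{"offset": [0.003,0,0],"twist": [0,0,0]}])

```text
t: 25.72
ee_pos: [545.0, 57.3, 334.0]
orientation: [-2.135, -2.291, -0.013]
ft_force: [-0.1, 0.1, -1.5]
width: 25.4
```

Call:
send_rows(rows=[{"offset": [0.003,0,0],"twist": [0,0,0]},{"offset": [0.002,0,0],"twist": [0,0,0]},{"offset": [0.002,0,0],"twist": [0,0,0]},{"offset": [0.001,0,0],"twist": [0,0,0]},{"offset": [0.001,0,0],"twist": [0,0,0]}])

```text
t: 26.13
ee_pos: [544.3, 68.0, 334.2]
orientation: [-2.134, -2.292, -0.014]
ft_force: [-0.1, -0.0, -0.4]
width: 25.3
```

```bash
python3 - <<'E'
from h import *
pinfit()
E
```

```text
grasp in stand (rel hole height) [  0.  -44.5   1.2] tool x in stand [0.0038 0.9999 0.0136] F [-0.1 -0.  -0.4] w 25.3 t 26.13
top shank 0
side shank 0
```

Call:
send_rows(rows=[{"offset": [0.001,0,0.0001],"twist": [0,0,0]},{"offset": [0.001,0,0.0001],"twist": [0,0,0]},{"offset": [0.0005,0,0],"twist": [0,0,0]},{"offset": [0.0005,0,0],"twist": [0,0,0]},{"offset": [0,0,0],"twist": [0,0,0]}])

```text
t: 26.65
ee_pos: [544.1, 71.0, 334.1]
orientation: [-2.134, -2.291, -0.014]
ft_force: [-0.5, -0.6, -1.1]
width: 25.5
```

```bash
python3 - <<'E'
from h import *
pinfit()
E
```

```text
grasp in stand (rel hole height) [  0.1 -41.6   1.1] tool x in stand [0.0042 0.9999 0.0135] F [-0.5 -0.6 -1.1] w 25.5 t 26.65
top shank 0
side shank 0
```

Call:
send_rows(rows=[{"offset": [0.001,0,0],"twist": [0,0,0]},{"offset": [0.001,0,0],"twist": [0,0,0]},{"offset": [0.0005,0,0],"twist": [0,0,0]},{"offset": [0,0,0],"twist": [0,0,0]},{"offset": [0,0,0],"twist": [0,0,0]}])

```text
t: 27.17
ee_pos: [544.0, 72.9, 334.1]
orientation: [-2.135, -2.292, -0.012]
ft_force: [-0.0, -1.4, -1.7]
width: 25.6
```

```bash
python3 - <<'E'
from h import *
pinfit("k1")
E
```

```text
grasp in stand (rel hole height) [  0.2 -39.9   1.1] tool x in stand [0.0041 0.9999 0.012 ] F [-0.  -1.4 -1.7] w 25.6 t 27.17
top shank 0
side shank 0
```

Call:
send_rows(rows=[{"offset": [0.001,0,0],"twist": [0,0,0]},{"offset": [0.001,0,0],"twist": [0,0,0]},{"offset": [0.001,0,0],"twist": [0,0,0]},{"offset": [0.001,0,0],"twist": [0,0,0]},{"offset": [0,0,0],"twist": [0,0,0]}])

```text
t: 27.68
ee_pos: [544.0, 74.0, 334.3]
orientation: [-2.136, -2.299, -0.004]
ft_force: [-0.0, 0.3, -0.9]
width: 25.6
```

```bash
python3 - <<'E'
from h import *
pinfit("k2")
E
```

```text
grasp in stand (rel hole height) [  0.3 -40.    1.3] tool x in stand [0.0016 1.     0.0046] F [-0.   0.3 -0.9] w 25.6 t 27.68
top shank 0
side shank 0
```

The grasp point has stopped at -40.0 while the TCP went on, which matches the shoulder seating on the plate. I'll check the handle end before letting go.

```bash
cat >> h.py <<'E'
def handle(pic=None):
    a=np.radians(YAW)
    for c,b in(("top",(.7,.6)),("side",(-.6,-.6))):
        im,D=optics.get_image(c)
        if pic:cv2.imwrite(f"pics/{c}_{pic}.png",im)
        p,u,v=cloud(c,D);d=p[:,:2]-O;s=np.stack([d@[np.cos(a),np.sin(a)]-b[0],d@[-np.sin(a),np.cos(a)],p[:,2]-170-b[1]],1)
        q=s[(abs(s[:,0])<17)&(abs(s[:,2])<17)&(s[:,1]<-14)&(s[:,1]>-90)]
        print(c,len(q),"y range",np.round(np.percentile(q[:,1],[1,99]),1) if len(q) else "")
        f=lambda P:np.hypot(q[:,0]-P[0]-P[2]*(q[:,1]+40),q[:,2]-P[1]-P[3]*(q[:,1]+40))-13
        if len(q)>30: r=least_squares(f,[0,0,0,0],loss="soft_l1",f_scale=1);print("axis x,z,slopes",np.round(r.x,3),"res",round(float(np.median(abs(r.fun))),2))
E
python3 - <<'E'
from h import *
handle()
E
```

```text
top 0 y range 
side 125 y range [-67.3 -43.8]
axis x,z,slopes [ 1.423 -0.044  0.089 -0.008] res 1.28
```

Call:
send_rows(rows=[{"offset": [0.001,0,0],"twist": [0,0,0]},{"offset": [0.001,0,0],"twist": [0,0,0]},{"offset": [0,0,0],"twist": [0,0,0]},{"offset": [0,0,0],"twist": [0,0,0]},{"offset": [0,0,0],"twist": [0,0,0]}])

```text
t: 28.3
ee_pos: [544.0, 74.8, 334.2]
orientation: [-2.136, -2.303, -0.001]
ft_force: [1.3, -3.7, -1.4]
width: 25.7
```

```bash
python3 - <<'E'
from h import *
pinfit();handle()
E
```

```text
grasp in stand (rel hole height) [  0.4 -39.8   1.2] tool x in stand [-2.e-04  1.e+00  8.e-04] F [ 1.3 -3.7 -1.4] w 25.7 t 28.3
top shank 0
side shank 0
top 0 y range 
side 125 y range [-67.9 -44.9]
axis x,z,slopes [0.425 1.367 0.014 0.077] res 1.41
```

Call:
send_rows(rows=[{"offset": [0,0,0],"twist": [0,0,0]},{"offset": [0,0,0],"twist": [0,0,0]},{"offset": [0,0,0],"twist": [0,0,0]},{"offset": [0,0,0],"twist": [0,0,0]},{"offset": [0,0,0],"twist": [0,0,0]}], gripper=0.05)

```text
t: 28.92
ee_pos: [544.2, 76.0, 334.8]
orientation: [-2.136, -2.301, -0.005]
ft_force: [0.2, -0.5, -0.9]
width: 49.4
```

Call:
send_rows(rows=[{"offset": [0,0,-0.005],"twist": [0,0,0]},{"offset": [0,0,-0.015],"twist": [0,0,0]},{"offset": [0,0,-0.025],"twist": [0,0,0]},{"offset": [-0.01,0,-0.03],"twist": [0,0,0]},{"offset": [-0.025,0,-0.02],"twist": [0,0,0]}])

```text
t: 29.33
ee_pos: [545.3, 43.0, 429.0]
orientation: [-2.126, -2.299, 0.007]
ft_force: [0.3, 0.4, 0.3]
width: 50.0
```

Call:
send_rows(rows=[{"offset": [-0.04,0,0],"twist": [0,0,0]},{"offset": [-0.04,0,0],"twist": [0,0,0]},{"offset": [-0.04,0,0],"twist": [0,0,0]},{"offset": [-0.04,0,0],"twist": [0,0,0]},{"offset": [-0.04,0,0],"twist": [0,0,0]}])

```text
t: 29.75
ee_pos: [562.8, -159.9, 438.4]
orientation: [2.122, 2.316, 0.009]
ft_force: [-0.3, 1.3, 0.8]
width: 50.2
```

```bash
python3 - <<'E'
from h import *
o=ctrl.get_obs();print(o["t"],o["ee_pos"],o["width"])
handle("z");fitstar()
a=cv2.imread("pics/top_z.png")[140:230,220:340];b=cv2.imread("pics/side_z.png")[110:230,240:400]
cv2.imwrite("pics/c5.png",np.hstack([cv2.resize(a,(400,300),interpolation=2),cv2.resize(b,(400,300),interpolation=2)]))
for n,p in dict(wrench=(428,66),flange=(745,-87),jar=(385,368)).items():
    for r in nets.spot_point("top",n)[:1]: print(n,np.round(r["position"]))
E
```

```text
29.75 [ 562.75264648 -159.91431356  438.42713615] 50.20419632791754
top 320 y range [-66.6 -15. ]
axis x,z,slopes [ 1.041 -1.962 -0.025  0.004] res 0.68
side 232 y range [-67.3 -14.7]
axis x,z,slopes [ 1.165 -2.078 -0.013 -0.003] res 0.91
top hub off xyz [ 0.7 92.6  0.7] phase deg (12 = aligned) 10.19 n 758 med|res| 0.56
side hub off xyz [-0.8 93.1 -0.4] phase deg (12 = aligned) -289.69 n 507 med|res| 0.78
wrench [314. 232.]
flange [375. 104.]
jar [181. 251.]
```

View pics/c5.png

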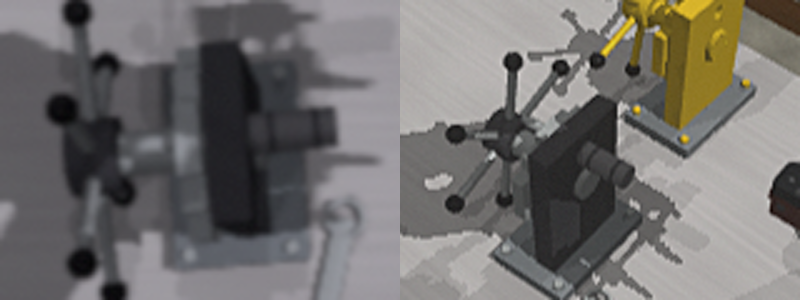

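Handle against the plate, everything else undisturbed. One last check of the seating depth against the measured plate face.

```bash
python3 - <<'E'
from h import *
a=np.radians(YAW)
im,D=optics.get_image("side");p,u,v=cloud("side",D);d=p[:,:2]-O;s=np.stack([d@[np.cos(a),np.sin(a)]+.6,d@[-np.sin(a),np.cos(a)],p[:,2]-170+.6],1)
m=(abs(abs(s[:,0])-36)<12)&(abs(s[:,2]+60)<50)&(abs(s[:,1]+12)<10);k=s[m]
print("face y at x=0:",np.polyfit(k[:,0],k[:,1],1),len(k))
q=s[(np.hypot(s[:,0]-1,s[:,2]+2)<8)&(s[:,1]<-55)&(s[:,1]>-80)];print("rear y",np.median(q[:,1]),len(q),"extreme",np.percentile(s[(np.hypot(s[:,0]-1,s[:,2]+2)<14)&(s[:,1]<-50)&(s[:,1]>-80)][:,1],[0,2]))
E
```

```text
face y at x=0: [ 1.10537059e-03 -1.13962954e+01] 212
rear y -66.50896136900185 11 extreme [-67.25829737 -67.11296049]
```

```bash
python3 -c "
from workcell import ctrl
print(ctrl.close_job())"
```

```text
the job is handed in; nothing more can be done
None
```

I turned the star handle into line, drew the pin out by its nose and laid it on the rest. I then took it by its handle and pushed it through both holes until the handle met the plate. I let go, moved the arm clear and handed the job in at about 30 s; the hand-in reported no verdict.

**Last checks**
- **Star handle:** about -1.8° (-0.03 rad), with both cameras in agreement; the limit is 0.08 rad. The 120° turn from the start assumes the starting angle was -118°, the only fit in the given range. The pin passing through the disc confirmed it.
- **Pin depth:** the handle's rear end is 55.1 to 55.7 mm from the plate face. With a 55 mm handle, the shoulder is within about 1 mm of the plate.
- **Pin position and tilt:** the axis is about 2.3 mm from the hole centre (limit 5) and tilted by less than 0.03 rad (limit 0.1).
- **Other things on the bench:** the top-camera pixel positions of the wrench, flange and jar are within 2 pixels of where they started. The wrist force was about 4 N at the end of the push.

**What went wrong or disagreed**
- **First push jammed:** the first push on a spoke jammed by friction at about 50 N. I backed off and repeated it, following the ball's arc. That contact was with the fingers and the star, not the pin.
- **Star fit offset:** two of the star fits came out a whole number of spoke spacings off (120° and 300°). With those removed they agree with the others.
- **Camera offsets:** the two cameras differ by 1 to 2 mm; I corrected for this using the star hub.

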